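# Seal the bonsai soil tub

### The arm

A 6-joint arm with a two-finger parallel gripper is mounted at the origin on the work surface. World frame = base frame: x ahead of the robot, y to its left, z up, the work surface at z = 0. Lengths are in m, angles in rad, forces in N, time in s.
With the tool pointing down it reaches from about 0.4 to 0.825 m from the base axis. Payload 7 kg.
Tool frame: the origin (TCP) lies midway between the tips of the shut fingers; the grasp point (between the pads) lies 19 mm behind it; y points along the fingers, z is the direction in which the jaws open and shut, and the axes are right-handed (so a half turn about y gives the same grasp; the last joint's range is limited). The gripper opens to 88 mm and grips with 3 to 60 N. Pads are 19 mm wide; open, the fingers measure 130 mm over their backs; the gripper's body (78 mm by 193 mm) begins 47 mm behind the grasp point.
Start: joints at [1.539, 0.359, 0.012, 0, -1.224, -0.288], TCP at [0.212, 0.641, 0.227] pointing down, gripper open.
Joint ranges: [-3.07, 3.07], [-1.43, 2.12], [-1.02, 1.25], [-3.03, 1.67], [-3.05, -0], [-3.03, 3.03]. Speed limits (rad/s): [2.39, 2.39, 3.01, 3.14, 3.14, 3.14].

### API

Orientations are given as a unit quaternion [w, x, y, z].
In Python, from cell import arm gives the robot as it stands. The module is installed in compiled form; this text tells all that it offers.
- The arm moves only by the shell command python3 -m inch 'ROWS' [FORCE]. ROWS is JSON, a list of rows, each an object with "translation": the shift along the tool's x, y, z in m, a list of three; "rot": the turn, a rotation vector about the tool's x, y, z in rad, a list of three; "hand": the opening, from -1 (shut) to 1 (fully open), so that 0 is half open. A call has exactly 5 rows; each row shifts and turns the commanded pose from where the row before left it, along the tool's axes as they then stand; what a row does not reach is not made up. A row lasts 1/8 s, in which the tool goes at most 62.5 mm and 10.7 degrees, less where a joint would pass 70% of its speed; a pose out of reach is approached as far as the arm can. A call with a gripper value outside its range is refused whole. The fingers move at their own pace and stop on an object; FORCE is the grip in N (left out, the last holds). Time passes only in rows, so rows that do not move let the fingers close, or fill a call up. It gives the time, the measured TCP pose, the force and the opening at its end, in the units of the state.
- arm.state(): the state, without advancing time (a new reading comes with each control period).
- arm.get_image(name): name is "scene" or "top" or "wrist"; returns the picture (420x560x3 uint8, red, green, blue); there is no depth.
- arm.calibration(name): a dict with "vertical_fov" (degrees; the focal length in pixels is half the picture's height over the tangent of half this angle, whatever the lens; pixels are square), "cx", "cy" (the principal point, pixels), "dist_coeffs" ([k1, k2, p1, p2, k3] as OpenCV has them; the pictures are not rectified), "world_from_camera" (4x4, takes a point from camera to world coordinates); the wrist camera has in their place "mount" (4x4, takes a point from camera to tool coordinates, whose origin is the TCP and whose axes are the tool frame's). Camera axes: x right, y up, looking along -z (the intrinsics and any distortion apply to the point x, -y, -z); pixel columns grow to the right and rows downward; lengths in m; the calibration is good to about 2 mm. A picture is of the moment at which its call begins: read the wrist's pose just before it. calibration takes no time and is no camera call.
- arm.finish_job(): hands the job in, once; it reports no verdict.
The state is a dict: "clock": time; "joint_pos": joint angles; "qd": joint speeds; "effort": joint torques, N m; "ee_pos": TCP position; "orientation": TCP orientation; "contact_force": force on the tool from outside, world axes, zero at the start; "torque": the same for the moment, N m; "finger_gap": opening from 0.0 (shut) to 1.0 (fully open).
Only numpy, scipy, OpenCV 4.12 (cv2) and the standard library are available. Lean on these libraries where they do the work, as an engineer would, in place of code of your own. Each camera call takes 0.05 s, during which the arm holds its last target.

### The job

Seal the soil tub: snap all four lid clips fully down over the rim, working from corner to opposite corner so that the seal beds evenly: one clip, then the one diagonally across from it, then the other two. Press each clip only until it snaps home, without forcing it. Do not bump the light bar above the far clips, and leave the other things on the bench where they are.

Things in the scene. Friction and masses are not known exactly. Their poses are not given: they have to be found in the camera images.
- tub: Grey soil tub, full and immovable, 240 mm along its x, 264 mm along y; origin under its centre, on the bench; x away from the robot (turned up to 0.2 rad), y left, z up. Its lid carries four like dark clips, two on the left (+y) and two on the right (-y) edge, middles at x = -68 (near) and +68 mm (far). Two neighbours share an edge or an end; near left and far right are opposite corners.
- lid: White lid, 236 x 262 mm, top 131 mm above the bench (middle panel 200 x 150 mm up to 4 mm higher), already in place on a springy seal; it sinks and tips by 1 to 3 mm while clips are pressed. Origin: middle of its underside; axes as the tub's.
- clip_near_left (a joint): Angle of the near left clip: 0 = flat and snapped home, 0.1 to 0.2 = resting on the rim, not snapped, 1.57 = plate upright on its hinge, 1.75 = stop; starts at 1.0 to 1.6. It stays where it is left; the bead meets the rim at about 0.16 and snaps under at 10 to 15 N on the outer half of the plate.
- near_left_pad (a point): Thumb pad of the near left clip: middle of its ribbed upper face, 36 mm out from the hinge line; moves with the clip. y axis from hinge to outer end, z out of the face to be pushed outward and down. The clip is L-shaped: plate 64 mm wide (along the tub's x), 50 mm long, 5 mm thick, and at its end a springy lip turned 27 mm down with a bead that hooks under the tub's rim.
- near_left_hinge (a point): Middle of the near left clip's hinge line, which runs along the tub's x, on the lid 90 mm from its middle, 134 mm above the bench; axes as the tub's (outward is +y).
- clip_near_right (a joint): Angle of the near right clip: 0 = flat and snapped home, 0.1 to 0.2 = resting on the rim, not snapped, 1.57 = plate upright on its hinge, 1.75 = stop; starts at 1.0 to 1.6. It stays where it is left; the bead meets the rim at about 0.16 and snaps under at 10 to 15 N on the outer half of the plate.
- near_right_pad (a point): Thumb pad of the near right clip: middle of its ribbed upper face, 36 mm out from the hinge line; moves with the clip. y axis from hinge to outer end, z out of the face to be pushed outward and down. The clip is L-shaped: plate 64 mm wide (along the tub's x), 50 mm long, 5 mm thick, and at its end a springy lip turned 27 mm down with a bead that hooks under the tub's rim.
- near_right_hinge (a point): Middle of the near right clip's hinge line, which runs along the tub's x, on the lid 90 mm from its middle, 134 mm above the bench; axes as the tub's (outward is -y).
- clip_far_left (a joint): Angle of the far left clip: 0 = flat and snapped home, 0.1 to 0.2 = resting on the rim, not snapped, 1.57 = plate upright on its hinge, 1.75 = stop; starts at 1.0 to 1.6. It stays where it is left; the bead meets the rim at about 0.16 and snaps under at 10 to 15 N on the outer half of the plate.
- far_left_pad (a point): Thumb pad of the far left clip: middle of its ribbed upper face, 36 mm out from the hinge line; moves with the clip. y axis from hinge to outer end, z out of the face to be pushed outward and down. The clip is L-shaped: plate 64 mm wide (along the tub's x), 50 mm long, 5 mm thick, and at its end a springy lip turned 27 mm down with a bead that hooks under the tub's rim.
- far_left_hinge (a point): Middle of the far left clip's hinge line, which runs along the tub's x, on the lid 90 mm from its middle, 134 mm above the bench; axes as the tub's (outward is +y).
- clip_far_right (a joint): Angle of the far right clip: 0 = flat and snapped home, 0.1 to 0.2 = resting on the rim, not snapped, 1.57 = plate upright on its hinge, 1.75 = stop; starts at 1.0 to 1.6. It stays where it is left; the bead meets the rim at about 0.16 and snaps under at 10 to 15 N on the outer half of the plate.
- far_right_pad (a point): Thumb pad of the far right clip: middle of its ribbed upper face, 36 mm out from the hinge line; moves with the clip. y axis from hinge to outer end, z out of the face to be pushed outward and down. The clip is L-shaped: plate 64 mm wide (along the tub's x), 50 mm long, 5 mm thick, and at its end a springy lip turned 27 mm down with a bead that hooks under the tub's rim.
- far_right_hinge (a point): Middle of the far right clip's hinge line, which runs along the tub's x, on the lid 90 mm from its middle, 134 mm above the bench; axes as the tub's (outward is -y).
- lamp: Seedling light, fixed: aluminium bar 36 mm wide (its x), 700 mm long (its y), underside 299 mm and top 336 mm above the bench, legs 335 mm either side of its middle. It stands above the far clips: reach these with the tool leaning 30 to 45 degrees, gripper towards the robot, fingertips forward and down. Origin: on the bench under the bar's middle.
- lamp_edge (a point): Middle of the lower edge of the light bar on the robot's side, 300 mm above the bench, about 25 to 40 mm nearer to the robot than the far clips' middles.
- coil: Bystander: coil of dark wire lying flat, 130 mm across, 26 mm high, left of the tub. Origin: centre underneath.
- pot: Bystander: empty oblong terracotta pot, 130 x 90 x 52 mm, right of the tub. Origin: centre underneath.
- shears: Bystander: steel shears lying flat, 140 mm long, 14 mm high, in front of the tub. Origin: underneath the pivot.
- scoop: Bystander: steel soil scoop with a wooden handle, 180 mm long, 30 mm high, in front of the tub. Origin: under the middle of the scoop's pan.
- brush: Bystander: flat bench brush, 235 mm long, 18 mm high, behind the tub. Origin: underneath, near its middle.
- spool: Bystander: wooden spool of copper wire standing upright, 64 mm across, 56 mm high, behind the tub. Origin: centre underneath.

How it is judged:
By the outcome, as a careful person would: the job done as asked, in the order asked, and still so for the second after the job is handed in, with the robot touching nothing.
It also fails if it takes over 67 s, if anything falls off the work surface, if the arm or the gripper's body presses on something with over 40 N, if the wrist force passes 120 N, or if a joint passes its speed limit or range.

## Working session

There is one attempt and no reset: what is moved stays moved. The work goes in short steps, Python scripts to look and compute and a shell command to move; the robot and the scene stay as the last step left them, time stands still between calls to the robot, and variables do not carry over. Pictures are saved under pics/ and viewed, and the job is handed in when it is done.

```bash
mkdir -p pics; python3 - <<'E'
from cell import arm
import cv2,numpy as np
print(arm.state())
for n in ["scene","top","wrist"]:
    print(n,arm.calibration(n))
for n in ["scene","top"]:
    cv2.imwrite(f"pics/{n}0.png",arm.get_image(n)[:,:,::-1])
E
```

```text
{'clock': 0.0, 'joint_pos': array([ 1.53909865e+00,  3.59389776e-01,  1.10554626e-02, -3.57480150e-04,
       -1.22412622e+00, -2.88141972e-01]), 'qd': array([-0.00017398, -0.0001226 , -0.00010563, -0.00214325, -0.00120374,
        0.00075639]), 'effort': array([ 1.67765702e-04, -5.82711446e+01,  2.93071425e+01,  6.99704468e+00,
        7.23727353e-03, -1.47802734e-04]), 'ee_pos': array([0.21207172, 0.64028998, 0.22561804]), 'orientation': array([ 0.11268409, -0.11259885, -0.69747828,  0.69867578]), 'contact_force': array([-0.77048868, -1.23593829, -0.37474268]), 'torque': array([-0.01670749, -0.04660344,  0.04087897]), 'finger_gap': 1.0008379982718503}
scene {'vertical_fov': 57.380159732179564, 'cx': 282.1129540386274, 'cy': 218.68242935215568, 'dist_coeffs': array([-0.0114625,  0.       ,  0.       ,  0.       ,  0.       ]), 'world_from_camera': array([[-0.75979648, -0.6060535 ,  0.23539004,  0.80676931],
       [ 0.65015832, -0.70720986,  0.27775595,  0.28662407],
       [-0.00186481,  0.36407879,  0.93136629,  1.02718887],
       [ 0.        ,  0.        ,  0.        ,  1.      
[... 283 characters left out ...]
9983923, -0.01218624,  0.01315365,  0.04808898],
       [ 0.01202012,  0.0888298 ,  0.99597429,  1.37814732],
       [ 0.        ,  0.        ,  0.        ,  1.        ]])}
wrist {'vertical_fov': 66.61069660791608, 'cx': 277.65927938782625, 'cy': 212.6979309645046, 'dist_coeffs': array([0.00945546, 0.        , 0.        , 0.        , 0.        ]), 'mount': array([[ 1.46467383e-03, -9.59755263e-01, -2.80833920e-01,
        -7.73986918e-02],
       [ 1.25548048e-03,  2.80835764e-01, -9.59755019e-01,
        -1.57878925e-01],
       [ 9.99998139e-01,  1.05314655e-03,  1.61628679e-03,
        -7.65515063e-04],
       [ 0.00000000e+00,  0.00000000e+00,  0.00000000e+00,
         1.00000000e+00]])}
```

View pics/scene0.png

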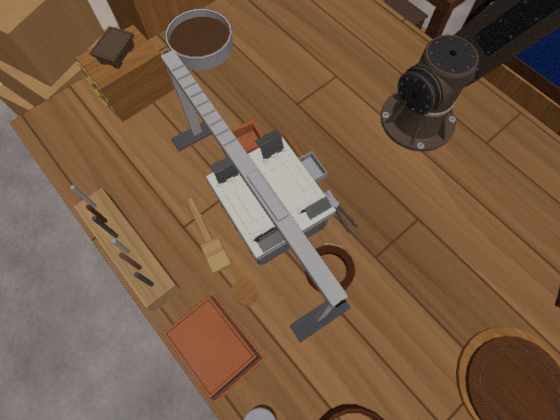

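View pics/top0.png

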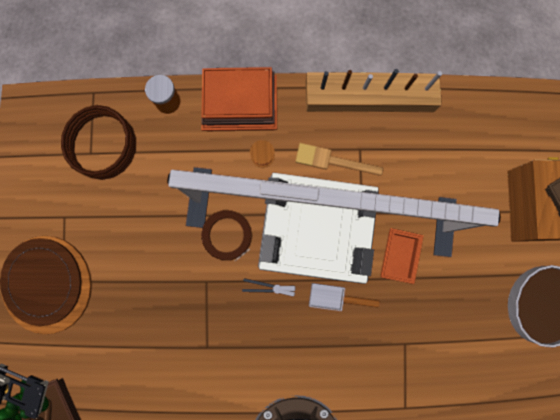

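The top view shows the white lid with corners near (275,175), (378,187), (368,282) and (260,267). The bar crosses it from (170,180) to (498,216). I'll enlarge and measure.

```bash
cat > h.py <<'E'
import numpy as np,cv2
from cell import arm
from scipy.spatial.transform import Rotation as R
def K(c):
    f=210/np.tan(np.radians(c["vertical_fov"]/2)); return np.array([[f,0,c["cx"]],[0,f,c["cy"]],[0,0,1]])
def wfc(n,st=None):
    c=arm.calibration(n)
    if n!="wrist": return c["world_from_camera"]
    q=st["orientation"];T=np.eye(4);T[:3,:3]=R.from_quat(np.r_[q[1:],q[0]]).as_matrix();T[:3,3]=st["ee_pos"]
    return T@c["mount"]
def ray(n,uv,st=None):
    c=arm.calibration(n);p=cv2.undistortPoints(np.array(uv,float).reshape(-1,1,2),K(c),c["dist_coeffs"]).reshape(-1,2)
    T=wfc(n,st);d=np.c_[p[:,0],-p[:,1],-np.ones(len(p))]@T[:3,:3].T
    return T[:3,3],d
def onz(n,uv,z,st=None):
    o,d=ray(n,uv,st);return o+d*((z-o[2])/d[:,2])[:,None]
def proj(n,P,st=None):
    c=arm.calibration(n);T=np.linalg.inv(wfc(n,st));p=np.atleast_2d(P)@T[:3,:3].T+T[:3,3]
    p=p*[1,-1,-1];return cv2.projectPoints(p,np.zeros(3),np.zeros(3),K(c),c["dist_coeffs"])[0].reshape(-1,2)
def Rt(st):
    q=st["orientation"];return R.from_quat(np.r_[q[1:],q[0]])
E
python3 - <<'E'
import cv2
for n,(x,y,w,h) in {"scene":(180,110,180,170),"top":(220,150,200,150)}.items():
    im=cv2.imread(f"pics/{n}0.png")[y:y+h,x:x+w]
    cv2.imwrite(f"pics/{n}0z.png",cv2.resize(im,None,fx=4 if n=="top" else 3.5,fy=4 if n=="top" else 3.5,interpolation=cv2.INTER_CUBIC))
E
python3 - <<'E'
from h import *
st=arm.state();print(Rt(st).as_matrix().round(3))
print(onz("top",[(275,175),(378,187),(368,282),(260,267)],.131).round(3))
E
```

```text
[[-0.949 -0.    -0.315]
 [ 0.315 -0.001 -0.949]
 [-0.    -1.     0.002]]
[[ 0.688  0.048  0.131]
 [ 0.656 -0.204  0.131]
 [ 0.425 -0.174  0.131]
 [ 0.465  0.086  0.131]]
```

View pics/top0z.png

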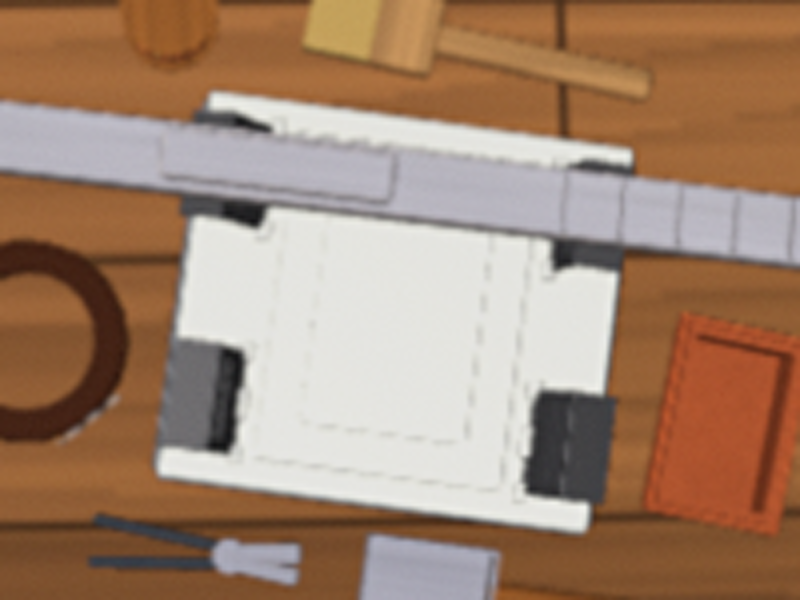

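View pics/scene0z.png

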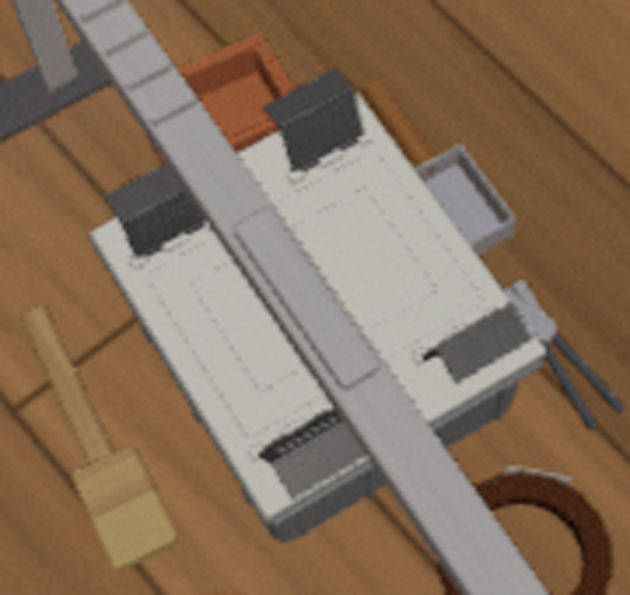

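```bash
cat >> h.py <<'E'
def fit(A,B): # 2D rigid A->B
    a,b=A.mean(0),B.mean(0);H=(A-a).T@(B-b);th=np.arctan2(H[0,1]-H[1,0],H[0,0]+H[1,1])
    c,s=np.cos(th),np.sin(th);Rm=np.array([[c,-s],[s,c]]);return th,b-Rm@a,Rm
E
python3 - <<'E'
from h import *
mod=np.array([[118,131],[118,-131],[-118,-131],[-118,131]])/1000
for n,z,off,s in (("top",[(210,92),(633,148),(588,533),(157,478)],(220,150),4),("scene",[(275,525),(91,233),(362,90),(545,350)],(180,110),3.5)):
    uv=(np.array(z,float)+.5)/s+np.array(off)-.5
    P=onz(n,uv,.131);th,t,Rm=fit(mod,P[:,:2])
    print(n,th,t,((mod@Rm.T+t-P[:,:2])*1000).round(1).tolist())
o=lambda n,uv,z:print(onz(n,uv,z).round(4).tolist())
uv=lambda l:(np.array(l,float)+.5)/4+np.array((220,150))-.5
o("top",uv([(0,180),(620,242),(790,264)]),.300)
o("top",uv([(0,102),(620,177),(790,195)]),.336)
E
```

```text
top -0.14376453649100346 [ 0.55853844 -0.05767287] [[0.2, 0.6], [-0.3, -0.2], [-0.1, -0.3], [0.2, -0.1]]
scene -0.14568615583346853 [ 0.557106   -0.05416214] [[0.1, -4.1], [0.0, 1.2], [2.5, -1.3], [-2.6, 4.2]]
[[0.6195, 0.1644, 0.3], [0.5829, -0.1613, 0.3], [0.5701, -0.2528, 0.3]]
[[0.6549, 0.1605, 0.336], [0.6128, -0.1554, 0.336], [0.6027, -0.2441, 0.336]]
```

```bash
python3 -m inch '[{"translation":[-0.036,-0.002,0.046],"rot":[0,0,0],"hand":-1},{"translation":[-0.036,-0.002,0.046],"rot":[0,0,0],"hand":-1},{"translation":[-0.036,-0.002,0.046],"rot":[0,0,0],"hand":-1},{"translation":[-0.036,-0.002,0.046],"rot":[0,0,0],"hand":-1},{"translation":[-0.036,-0.002,0.046],"rot":[0,0,0],"hand":-1}]' 10
python3 -m inch '[{"translation":[-0.036,-0.002,0.046],"rot":[0,0,0],"hand":-1},{"translation":[-0.036,-0.002,0.046],"rot":[0,0,0],"hand":-1},{"translation":[-0.036,-0.002,0.046],"rot":[0,0,0],"hand":-1},{"translation":[-0.036,-0.002,0.046],"rot":[0,0,0],"hand":-1},{"translation":[-0.036,-0.002,0.046],"rot":[0,0,0],"hand":-1}]'
python3 -m inch '[{"translation":[0,0,0],"rot":[0,0.18,0],"hand":-1},{"translation":[0,0,0],"rot":[0,0.18,0],"hand":-1},{"translation":[0,0,0],"rot":[0,0.18,0],"hand":-1},{"translation":[0,0,0],"rot":[0,0.18,0],"hand":-1},{"translation":[0,0,0],"rot":[0,0.18,0],"hand":-1}]'
python3 -m inch '[{"translation":[0,0,0],"rot":[0,0.18,0],"hand":-1},{"translation":[0,0,0],"rot":[0,0.18,0],"hand":-1},{"translation":[0,0,0],"rot":[0,0.18,0],"hand":-1},{"translation":[0,0,0],"rot":[0,0.18,0],"hand":-1},{"translation":[0,0,0],"rot":[0,0.18,0],"hand":-1}]'
```

```text
clock: 0.72
ee_pos: [0.311, 0.3638, 0.2364]
orientation: [0.112, -0.112, -0.698, 0.698]
contact_force: [0.9, -0.1, -0.0]
finger_gap: 0.497
clock: 1.35
ee_pos: [0.4094, 0.0891, 0.2468]
orientation: [-0.112, 0.113, 0.698, -0.698]
contact_force: [0.4, 0.8, -0.0]
finger_gap: 0.007
clock: 1.98
ee_pos: [0.4091, 0.0907, 0.2463]
orientation: [0.407, -0.407, -0.578, 0.579]
contact_force: [0.3, -0.1, -0.7]
finger_gap: 0.002
clock: 2.6
ee_pos: [0.4091, 0.0908, 0.2463]
orientation: [0.618, -0.618, -0.344, 0.344]
contact_force: [1.3, 0.4, -0.0]
finger_gap: 0.008
```

```bash
cat >> h.py <<'E'
YAW=-.1440;C=np.array([.5584,-.0570,0])
Rtub=R.from_euler("z",YAW)
def tub2w(p): return Rtub.apply(p)+C
def w2tub(p): return Rtub.inv().apply(np.asarray(p)-C)
def report(target=None,lean=0):
    """target TCP in tub coords; print tub position, tool-frame delta and rotation remaining to: tool x=tub x leaning"""
    st=arm.state();r=Rt(st)
    # desired: tool x fwd, y down, z left
    D=Rtub*R.from_matrix(np.array([[1,0,0],[0,0,1],[0,-1,0]]).T if 0 else np.column_stack([[1,0,0],[0,0,-1],[0,1,0]]))*R.from_euler("z",lean)
    rv=(r.inv()*D).as_rotvec()
    print("t",round(st["clock"],2),"tub",(w2tub(st["ee_pos"])*1000).round(1),"F",st["contact_force"].round(1),"gap",round(st["finger_gap"],3),"rotleft",rv.round(3),"q",st["joint_pos"].round(2))
    print("toolY in tub",Rtub.inv().apply(r.apply([0,1,0])).round(3))
    if target is not None: print("d_tool now",(r.inv().apply(tub2w(np.array(target))-st["ee_pos"])*1000).round(1),"d_tool after rot",(D.inv().apply(tub2w(np.array(target))-st["ee_pos"])*1000).round(1))
    return st
E
python3 -c "
from h import *
report([-.068,.05,.2])
for n,p in dict(nl=(-.068,.09,.134),nr=(-.068,-.09,.134),fl=(.068,.09,.134),fr=(.068,-.09,.134)).items(): print(n,tub2w(np.array(p)).round(3))
print(w2tub([[.6195,.1644,.3],[.5829,-.1613,.3],[.6549,.1605,.336],[.6128,-.1554,.336]]).round(3))
"
```

```text
t 2.6 tub [-169.   124.8  246.3] F [ 1.3  0.4 -0. ] gap 0.008 rotleft [-0.00e+00  1.16e+00 -1.00e-03] q [ 0.69 -0.1  -0.48 -0.   -1.19 -1.25]
toolY in tub [-0. -0. -1.]
d_tool now [ -28.2   46.3 -122.5] d_tool after rot [101.   46.3 -74.8]
nl [0.504 0.042 0.134]
nr [ 0.478 -0.136  0.134]
fl [0.639 0.022 0.134]
fr [ 0.613 -0.156  0.134]
[[ 0.029  0.228  0.3  ]
 [ 0.039 -0.1    0.3  ]
 [ 0.064  0.229  0.336]
 [ 0.068 -0.09   0.336]]
```

```bash
python3 -m inch '[{"translation":[0,0,0],"rot":[0,0.18,0],"hand":-1},{"translation":[0,0,0],"rot":[0,0.18,0],"hand":-1},{"translation":[0,0,0],"rot":[0,0.18,0],"hand":-1},{"translation":[0,0,0],"rot":[0,0.18,0],"hand":-1},{"translation":[0,0,0],"rot":[0,0.18,0],"hand":-1}]'
python3 -m inch '[{"translation":[0,0,0],"rot":[0,0.18,0],"hand":-1},{"translation":[0,0,0],"rot":[0,0.08,0],"hand":-1},{"translation":[0.033,0.005,-0.028],"rot":[0,0,0],"hand":-1},{"translation":[0.033,0.005,-0.028],"rot":[0,0,0],"hand":-1},{"translation":[0,0,-0.028],"rot":[0,0,0],"hand":-1}]'
python3 - <<'E'
from h import *
st=report([-.068,.055,.18])
cv2.imwrite("pics/w1.png",arm.get_image("wrist")[:,:,::-1])
E
```

```text
clock: 3.22
ee_pos: [0.4091, 0.0908, 0.2463]
orientation: [-0.706, 0.706, 0.041, -0.041]
contact_force: [0.4, 0.5, 0.1]
finger_gap: 0.006
clock: 3.85
ee_pos: [0.464, -0.0025, 0.2354]
orientation: [-0.705, 0.706, -0.05, 0.048]
contact_force: [-0.2, -1.1, -0.1]
finger_gap: 0.003
t 3.85 tub [-101.2   40.4  235.4] F [-0.2 -1.1 -0.1] gap 0.003 rotleft [ 0.001  0.005 -0.002] q [ 0.42 -0.   -0.42  0.   -1.16 -2.13]
toolY in tub [-0.002 -0.001 -1.   ]
d_tool now [33.4 55.3 14.5] d_tool after rot [33.2 55.4 14.6]
```

View pics/w1.png

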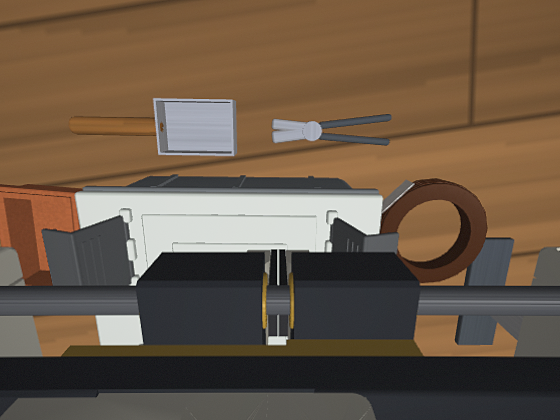

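```bash
python3 - <<'E'
from h import *
st=arm.state()
for p in [(-.118,.131,.131),(-.118,-.131,.131),(-.1,.09,.134),(-.1,-.09,.134),(-.036,-.09,.134),(-.036,.09,.134)]:
    print(p,proj("wrist",tub2w(np.array(p)),st).round(0).tolist())
print(proj("wrist",st["ee_pos"],st))
# clip top edges in picture -> at assumed tub plane
im=cv2.imread("pics/w1.png")[170:320];cv2.imwrite("pics/w1z.png",cv2.resize(im[:,30:430],None,fx=2,fy=2,interpolation=cv2.INTER_CUBIC))
E
```

```text
(-0.118, 0.131, 0.131) [[388.0, 193.0]]
(-0.118, -0.131, 0.131) [[75.0, 192.0]]
(-0.1, 0.09, 0.134) [[338.0, 214.0]]
(-0.1, -0.09, 0.134) [[125.0, 213.0]]
(-0.036, -0.09, 0.134) [[135.0, 282.0]]
(-0.036, 0.09, 0.134) [[334.0, 282.0]]
[[276.56467324 262.88811442]]
```

View pics/w1z.png

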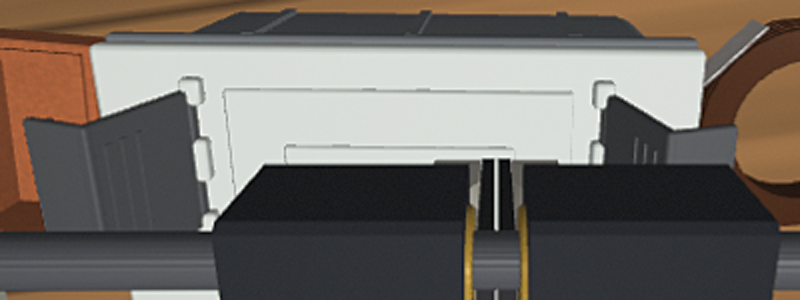

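```bash
python3 - <<'E'
from h import *
st=arm.state()
o,d=ray("wrist",[(364,235),(398,233),(72.5,233.5),(43,229)],st)
o=w2tub(o);d=Rtub.inv().apply(d)
P=o+d*((-.1-o[0])/d[:,0])[:,None];print((P*1000).round(1))
E
```

```text
[[-100.    98.7  184.9]
 [-100.   123.8  180.5]
 [-100.  -104.   183.6]
 [-100.  -130.8  174.3]]
```

```bash
python3 -m inch '[{"translation":[0.033,0.02,0.01],"rot":[0,0,0],"hand":-1},{"translation":[0,0.03,0.01],"rot":[0,0,0],"hand":-1},{"translation":[0,0.02,0.008],"rot":[0,0,0],"hand":-1},{"translation":[0,0,0],"rot":[0,0,0],"hand":-1},{"translation":[0,0,0],"rot":[0,0,0],"hand":-1}]'
python3 - <<'E'
from h import *
st=report([-.068,.055,.18])
cv2.imwrite("pics/s1.png",cv2.resize(arm.get_image("scene")[110:280,180:360,::-1],None,fx=3.5,fy=3.5,interpolation=cv2.INTER_CUBIC))
E
```

```text
clock: 4.53
ee_pos: [0.5, 0.0218, 0.1674]
orientation: [0.705, -0.705, 0.048, -0.049]
contact_force: [0.3, 0.3, -0.2]
finger_gap: 0.005
t 4.53 tub [-69.1  69.6 167.4] F [ 0.3  0.3 -0.2] gap 0.005 rotleft [-0.     0.006  0.001] q [ 0.44  0.12 -0.45  0.   -1.   -2.15]
toolY in tub [ 0.001  0.    -1.   ]
d_tool now [  1.  -12.6 -14.6] d_tool after rot [  1.1 -12.6 -14.6]
```

View pics/s1.png

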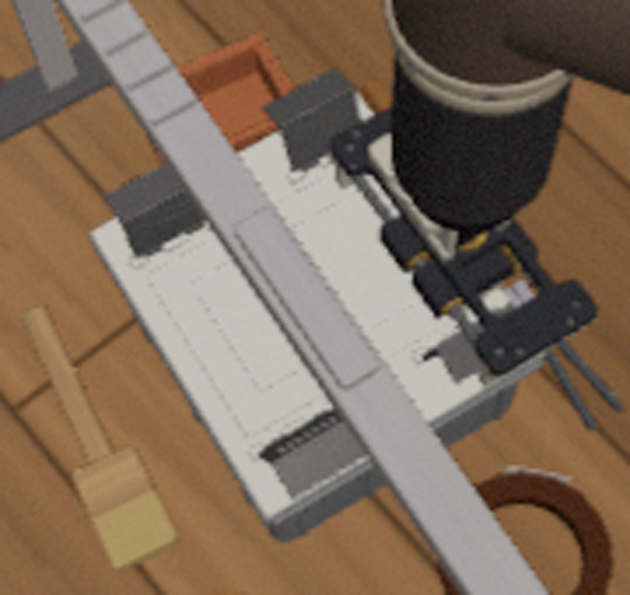

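```bash
python3 -m inch '[{"translation":[0,0,0.014],"rot":[0,0,0],"hand":-1},{"translation":[0,0,0.01],"rot":[0,0,0],"hand":-1},{"translation":[0,0.002,0.008],"rot":[0,0,0],"hand":-1},{"translation":[0,0.004,0.006],"rot":[0,0,0],"hand":-1},{"translation":[0,0.004,0.005],"rot":[0,0,0],"hand":-1}]'
python3 - <<'E'
from h import *
st=report([-.068,.055,.18])
cv2.imwrite("pics/s2.png",cv2.resize(arm.get_image("scene")[110:280,180:360,::-1],None,fx=3.5,fy=3.5,interpolation=cv2.INTER_CUBIC))
cv2.imwrite("pics/w2.png",arm.get_image("wrist")[:,:,::-1])
E
```

```text
clock: 5.2
ee_pos: [0.5056, 0.0648, 0.1562]
orientation: [-0.705, 0.705, -0.049, 0.049]
contact_force: [0.1, -1.1, -0.5]
finger_gap: 0.007
t 5.2 tub [-69.8 113.  156.2] F [ 0.1 -1.1 -0.5] gap 0.007 rotleft [ 0.     0.006 -0.   ] q [ 0.51  0.15 -0.45 -0.   -0.98 -2.22]
toolY in tub [-0. -0. -1.]
d_tool now [  1.4 -23.8 -58. ] d_tool after rot [  1.8 -23.8 -58. ]
```

View pics/w2.png

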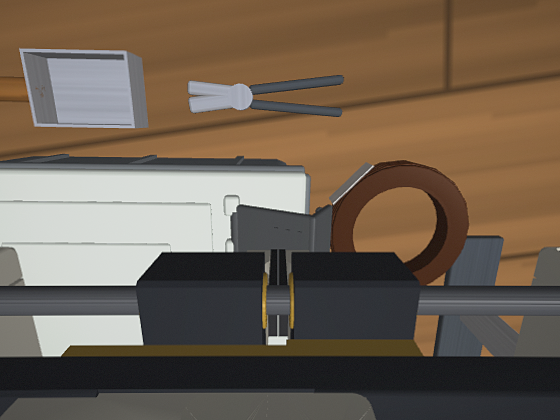

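View pics/s2.png

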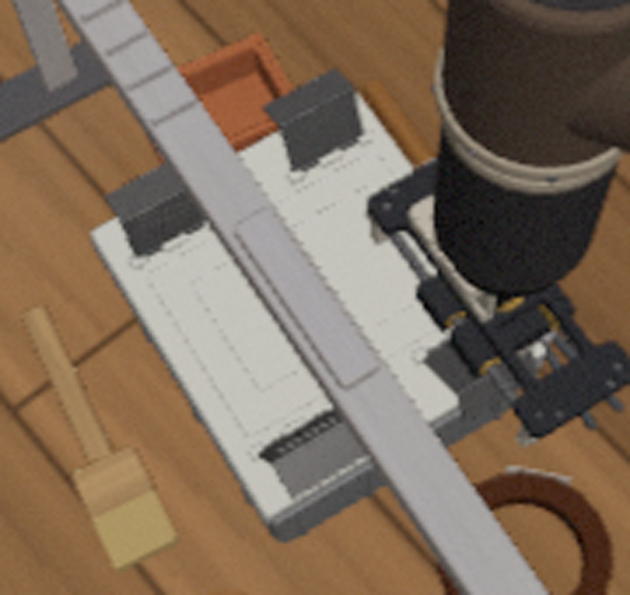

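```bash
python3 -m inch '[{"translation":[0,0.003,0.004],"rot":[0,0,0],"hand":-1},{"translation":[0,0.003,0.003],"rot":[0,0,0],"hand":-1},{"translation":[0,0.003,0.002],"rot":[0,0,0],"hand":-1},{"translation":[0,0.002,0],"rot":[0,0,0],"hand":-1},{"translation":[0,0.001,0],"rot":[0,0,0],"hand":-1}]'
python3 -c "
from h import *
report()"
```

```text
clock: 5.92
ee_pos: [0.5069, 0.0734, 0.1445]
orientation: [0.705, -0.705, 0.049, -0.049]
contact_force: [0.2, 0.2, 0.6]
finger_gap: 0.005
t 5.92 tub [-69.6 121.7 144.5] F [0.2 0.2 0.6] gap 0.005 rotleft [-0.     0.006  0.   ] q [ 0.53  0.16 -0.46 -0.   -0.95 -2.24]
toolY in tub [ 0.  0. -1.]
```

```bash
python3 -m inch '[{"translation":[0,0.001,0],"rot":[0,0,0],"hand":-1},{"translation":[0,0.001,0],"rot":[0,0,0],"hand":-1},{"translation":[0,0.0005,0],"rot":[0,0,0],"hand":-1},{"translation":[0,0,0],"rot":[0,0,0],"hand":-1},{"translation":[0,0,0],"rot":[0,0,0],"hand":-1}]'
```

```text
clock: 6.55
ee_pos: [0.5071, 0.0735, 0.1427]
orientation: [0.706, -0.705, 0.048, -0.049]
contact_force: [-1.5, 1.4, 5.9]
finger_gap: 0.004
```

```bash
python3 -m inch '[{"translation":[0,0.0005,0],"rot":[0,0,0],"hand":-1},{"translation":[0,0.0005,0],"rot":[0,0,0],"hand":-1},{"translation":[0,0.0005,0],"rot":[0,0,0],"hand":-1},{"translation":[0,0,0],"rot":[0,0,0],"hand":-1},{"translation":[0,0,0],"rot":[0,0,0],"hand":-1}]'
```

```text
clock: 7.18
ee_pos: [0.5073, 0.0736, 0.1419]
orientation: [0.706, -0.705, 0.048, -0.049]
contact_force: [-4.1, 2.0, 11.0]
finger_gap: 0.009
```

```bash
python3 -m inch '[{"translation":[0,0.0005,0],"rot":[0,0,0],"hand":-1},{"translation":[0,0.0005,0],"rot":[0,0,0],"hand":-1},{"translation":[0,0,0],"rot":[0,0,0],"hand":-1},{"translation":[0,0,0],"rot":[0,0,0],"hand":-1},{"translation":[0,0,0],"rot":[0,0,0],"hand":-1}]'
```

```text
clock: 7.8
ee_pos: [0.5074, 0.0737, 0.1411]
orientation: [0.706, -0.705, 0.048, -0.049]
contact_force: [-4.8, 1.6, 12.2]
finger_gap: 0.005
```

```bash
python3 -m inch '[{"translation":[0,0.0005,0],"rot":[0,0,0],"hand":-1},{"translation":[0,0.0005,0],"rot":[0,0,0],"hand":-1},{"translation":[0,0,0],"rot":[0,0,0],"hand":-1},{"translation":[0,0,0],"rot":[0,0,0],"hand":-1},{"translation":[0,0,0],"rot":[0,0,0],"hand":-1}]'
```

```text
clock: 8.43
ee_pos: [0.5075, 0.0739, 0.1402]
orientation: [0.706, -0.705, 0.048, -0.049]
contact_force: [-5.4, 1.6, 13.8]
finger_gap: 0.009
```

```bash
python3 -m inch '[{"translation":[0,0.0005,0],"rot":[0,0,0],"hand":-1},{"translation":[0,0.0005,0],"rot":[0,0,0],"hand":-1},{"translation":[0,0,0],"rot":[0,0,0],"hand":-1},{"translation":[0,0,0],"rot":[0,0,0],"hand":-1},{"translation":[0,0,0],"rot":[0,0,0],"hand":-1}]'
```

```text
clock: 9.05
ee_pos: [0.5075, 0.074, 0.1391]
orientation: [0.706, -0.705, 0.048, -0.049]
contact_force: [-4.6, 4.4, 11.7]
finger_gap: 0.005
```

```bash
python3 -m inch '[{"translation":[0,0.0005,0],"rot":[0,0,0],"hand":-1},{"translation":[0,0.0005,0],"rot":[0,0,0],"hand":-1},{"translation":[0,0,0],"rot":[0,0,0],"hand":-1},{"translation":[0,0,0],"rot":[0,0,0],"hand":-1},{"translation":[0,0,0],"rot":[0,0,0],"hand":-1}]'
```

```text
clock: 9.68
ee_pos: [0.5074, 0.0741, 0.1377]
orientation: [0.706, -0.705, 0.048, -0.049]
contact_force: [-2.7, 3.9, 9.7]
finger_gap: 0.007
```

```bash
python3 -m inch '[{"translation":[0,0.0005,0],"rot":[0,0,0],"hand":-1},{"translation":[0,0.0005,0],"rot":[0,0,0],"hand":-1},{"translation":[0,0,0],"rot":[0,0,0],"hand":-1},{"translation":[0,0,0],"rot":[0,0,0],"hand":-1},{"translation":[0,0,0],"rot":[0,0,0],"hand":-1}]'
```

```text
clock: 10.3
ee_pos: [0.5065, 0.073, 0.1352]
orientation: [-0.705, 0.706, -0.049, 0.049]
contact_force: [-0.5, 1.4, 0.1]
finger_gap: 0.003
```

```bash
python3 -m inch '[{"translation":[0,-0.01,0],"rot":[0,0,0],"hand":-1},{"translation":[0,-0.03,-0.01],"rot":[0,0,0],"hand":-1},{"translation":[0,-0.03,-0.04],"rot":[0,0,0],"hand":-1},{"translation":[0,-0.02,-0.055],"rot":[0,0,0],"hand":-1},{"translation":[0,0,-0.04],"rot":[0,0,0],"hand":-1}]'
python3 - <<'E'
from h import *
st=report([-.05,-.05,.26],-.663)
cv2.imwrite("pics/w3.png",arm.get_image("wrist")[:,:,::-1])
E
```

```text
clock: 10.92
ee_pos: [0.4874, -0.0719, 0.2282]
orientation: [0.706, -0.705, 0.047, -0.05]
contact_force: [1.0, 0.3, 0.3]
finger_gap: 0.005
t 10.93 tub [-68.1 -24.9 228.2] F [1.  0.3 0.3] gap 0.005 rotleft [-0.003  0.006 -0.659] q [ 0.25  0.05 -0.38  0.   -1.14 -1.96]
toolY in tub [ 0.004  0.001 -1.   ]
d_tool now [ 18.1 -31.7 -25.2] d_tool after rot [ 33.8 -13.9 -25.1]
```

View pics/w3.png

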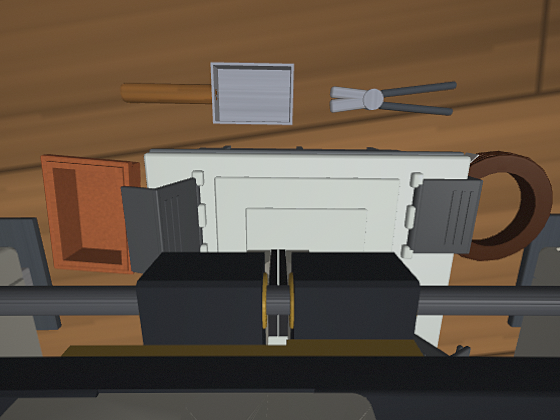

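The near left clip now lies flat, with its plate from (415,180) to (480,250). I'll check its outer corner and begin the lean.

```bash
python3 - <<'E'
from h import *
st=arm.state()
o,d=ray("wrist",[(418,179),(482,180)],st);o=w2tub(o);d=Rtub.inv().apply(d)
print(((o+d*((-.1-o[0])/d[:,0])[:,None])*1000).round(1))
E
python3 -m inch '[{"translation":[0,-0.03,-0.01],"rot":[0,0,-0.16],"hand":-1},{"translation":[0,0,-0.01],"rot":[0,0,-0.16],"hand":-1},{"translation":[0,0,-0.01],"rot":[0,0,-0.16],"hand":-1},{"translation":[0,0,0],"rot":[0,0,-0.18],"hand":-1},{"translation":[0,0,0],"rot":[0,0,0],"hand":-1}]'
python3 - <<'E'
from h import *
report([.062,-.065,.175],-.663)
E
```

```text
[[-100.    79.4  144.6]
 [-100.   125.6  148.1]]
clock: 11.6
ee_pos: [0.4895, -0.1063, 0.2736]
orientation: [-0.657, 0.682, 0.177, 0.268]
contact_force: [0.2, -1.6, -0.5]
finger_gap: 0.005
t 11.6 tub [-61.1 -58.7 273.6] F [ 0.2 -1.6 -0.5] gap 0.005 rotleft [-0.012  0.004 -0.021] q [ 0.29 -0.36 -1.01  0.67 -0.4  -2.55]
toolY in tub [ 0.598  0.012 -0.801]
d_tool now [ 39.6 152.6  -8.3] d_tool after rot [ 36.4 153.5  -6.3]
```

```bash
python3 - <<'E'
from h import *
report([.055,-.060,.165],-.663)
st=arm.state()
for p in [(-.1,.09,.139),(-.1,.14,.139),(-.036,.14,.139),(-.118,.131,.131)]: pass
E
python3 -m inch '[{"translation":[0.004,0.025,0],"rot":[0,0,-0.02],"hand":-1},{"translation":[0.006,0.025,0],"rot":[0,0,0],"hand":-1},{"translation":[0.006,0.025,0],"rot":[0,0,0],"hand":-1},{"translation":[0.004,0.025,0],"rot":[0,0,0],"hand":-1},{"translation":[0,0,0],"rot":[0,0,0],"hand":-1}]'
python3 - <<'E'
from h import *
report([.055,-.060,.165],-.663)
cv2.imwrite("pics/s4.png",cv2.resize(arm.get_image("scene")[60:280,160:400,::-1],None,fx=2.7,fy=2.7,interpolation=cv2.INTER_CUBIC))
cv2.imwrite("pics/t4.png",cv2.resize(arm.get_image("top")[150:320,220:420,::-1],None,fx=3.5,fy=3.5,interpolation=cv2.INTER_CUBIC))
E
```

```text
t 11.6 tub [-61.1 -58.7 273.6] F [ 0.2 -1.6 -0.5] gap 0.005 rotleft [-0.012  0.004 -0.021] q [ 0.29 -0.36 -1.01  0.67 -0.4  -2.55]
toolY in tub [ 0.598  0.012 -0.801]
d_tool now [ 28.  156.5  -3.3] d_tool after rot [ 24.7 157.   -1.3]
clock: 12.22
ee_pos: [0.569, -0.1253, 0.2188]
orientation: [-0.664, 0.681, 0.169, 0.259]
contact_force: [-0.2, -0.2, 0.1]
finger_gap: 0.002
t 12.22 tub [ 20.3 -66.  218.8] F [-0.2 -0.2  0.1] gap 0.002 rotleft [-0.022  0.002 -0.048] q [ 0.   -0.1  -1.02  1.   -0.08 -2.69]
toolY in tub [ 0.577  0.021 -0.817]
d_tool now [-2.6 64.1  4.7] d_tool after rot [-5.7 63.7  6. ]
```

View pics/s4.png

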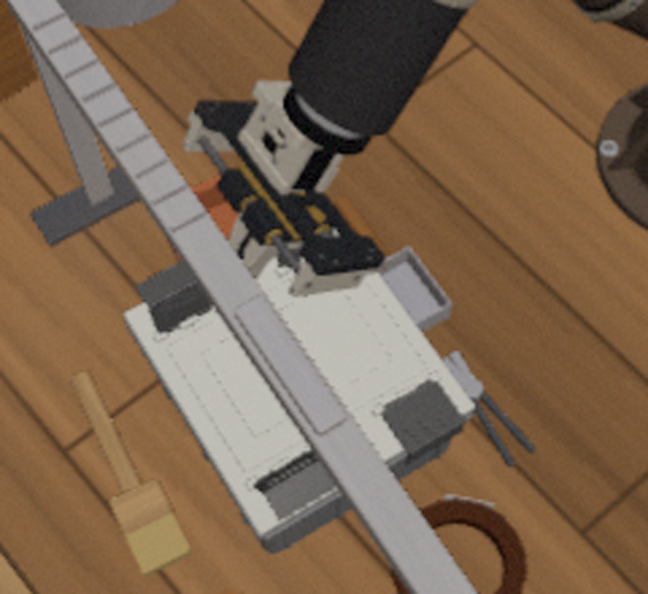

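View pics/t4.png

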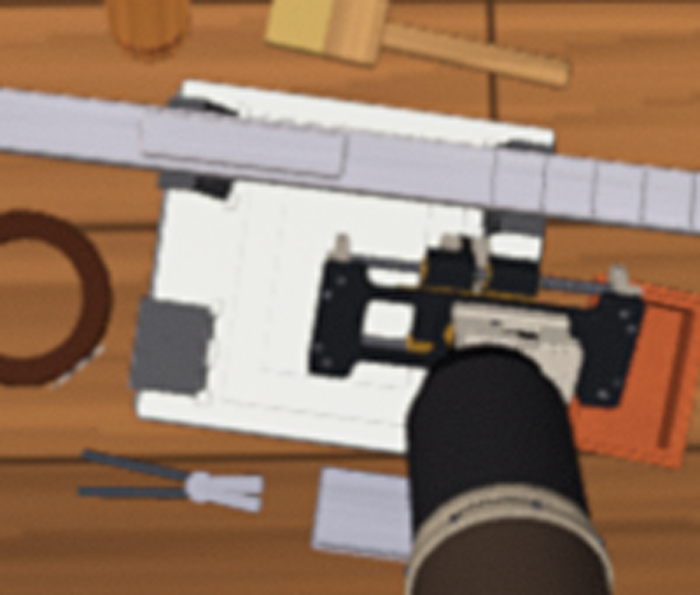

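The near left clip sits flat in both views. The gripper is in front of the bar, clear of the near right clip. I'll go on along the tool axis in smaller steps.

```bash
python3 -m inch '[{"translation":[0,0.012,0],"rot":[0,0,0.02],"hand":-1},{"translation":[0,0.012,0.001],"rot":[0,0,0],"hand":-1},{"translation":[0,0.012,0.001],"rot":[0,0,0],"hand":-1},{"translation":[0,0.012,0.001],"rot":[0,0,0],"hand":-1},{"translation":[0,0,0],"rot":[0,0,0],"hand":-1}]'
python3 - <<'E'
from h import *
report([.060,-.060,.165],-.59)
E
```

```text
clock: 12.95
ee_pos: [0.5964, -0.1257, 0.1934]
orientation: [-0.672, 0.681, 0.158, 0.246]
contact_force: [0.5, -0.4, -0.9]
finger_gap: 0.004
t 12.95 tub [ 47.5 -62.5 193.4] F [ 0.5 -0.4 -0.9] gap 0.004 rotleft [-0.031  0.005 -0.011] q [-0.08 -0.01 -1.    1.16 -0.   -2.78]
toolY in tub [ 0.547  0.031 -0.837]
d_tool now [-5.  30.7  1.6] d_tool after rot [-5.4 30.5  2.5]
```

```bash
cat > kin.py <<'E'
import numpy as np
from scipy.optimize import least_squares
from scipy.spatial.transform import Rotation as R
D=[([1.539,.3594,.0111,0,-1.2241,-.2881],[.2121,.6403,.2256],None),
([.69,-.1,-.48,0,-1.19,-1.25],[.4091,.0908,.2463],None),
([.53,.16,-.46,0,-.95,-2.24],[.5069,.0734,.1445],None),
([.25,.05,-.38,0,-1.14,-1.96],[.4874,-.0719,.2282],None),
([.42,0,-.42,0,-1.16,-2.13],[.464,-.0025,.2354],None),
([.29,-.36,-1.01,.67,-.4,-2.55],[.4895,-.1063,.2736],[.598,.012,-.801]),
([0,-.1,-1.02,1.0,-.08,-2.69],[.569,-.1253,.2188],[.577,.021,-.817]),
([-.08,-.01,-1.0,1.16,0,-2.78],[.5964,-.1257,.1934],[.547,.031,-.837])]
def fk(q,p):
    L1,L2,h,off,r0,Lt,s4=p
    a=q[1]; b=q[1]-q[2]
    W=np.array([r0+L1*np.sin(a)+L2*np.cos(b),-off,h+L1*np.cos(a)-L2*np.sin(b)])
    # forearm frame: x along forearm, rotate j4 about it, j5 about y
    Rf=R.from_euler("y",b)
    t=(Rf*R.from_euler("x",s4*q[3])*R.from_euler("y",-q[4])).apply([1,0,0])
    Z=R.from_euler("z",q[0]);return Z.apply(W+Lt*t),Z.apply(t)
E
python3 - <<'E'
from kin import *
Y=R.from_euler("z",-.144)
for s4 in (1,-1):
    def f(x):
        e=[]
        for q,P,t in D:
            p,tt=fk(q,np.r_[x,s4]);e+=list(p-P)
            if t is not None:e+=list(.1*(tt-Y.apply(t)))
        return np.array(e)
    s=least_squares(f,[.4,.4,.3,.19,0,.2]);print(s4,s.x.round(4),np.abs(s.fun).max(),s.fun.round(3)[15:])
E
```

```text
1 [0.5099 0.1716 0.1555 0.1893 0.2836 0.3664] 0.13606046948412143 [-0.038  0.136 -0.038 -0.014  0.046  0.    -0.024 -0.039  0.007 -0.
  0.013 -0.    -0.04  -0.109  0.022  0.     0.     0.   ]
-1 [0.5898 0.2592 0.2298 0.1567 0.1896 0.4792] 0.0775217778467194 [ 0.021 -0.026 -0.032  0.    -0.     0.    -0.008 -0.064 -0.001 -0.
 -0.001 -0.    -0.022 -0.078  0.009  0.     0.     0.   ]
```

```bash
cat >> kin.py <<'E'
def fk2(q,x):
    L1,L2,h,off,r0,Lt,o4,ez=x
    a=q[1]; b=q[1]-q[2]
    Z=R.from_euler("z",q[0]);Rf=R.from_euler("y",b);R4=Rf*R.from_euler("x",-q[3]);R5=R4*R.from_euler("y",-q[4])
    W=np.array([r0+L1*np.sin(a),-off,h+L1*np.cos(a)])+Rf.apply([L2,0,ez])+R4.apply([0,-o4,0])
    t=R5.apply([1,0,0]);return Z.apply(W+Lt*t),Z.apply(t)
E
python3 - <<'E'
from kin import *
Y=R.from_euler("z",-.144)
def f(x):
    e=[]
    for q,P,t in D:
        p,tt=fk2(q,x);e+=list(p-P)
        if t is not None:e+=list(.1*(tt-Y.apply(t)))
    return np.array(e)
s=least_squares(f,[.5,.4,.3,.1,0,.2,.1,0]);print(s.x.round(4).tolist(),np.abs(s.fun).max(),s.fun.round(3)[15:])
E
```

```text
[0.5973, 0.4615, 0.2001, -0.0013, 0.004, 0.3761, 0.1927, 0.0001] 0.0028138755160185547 [ 0.001  0.001  0.001  0.    -0.     0.    -0.002 -0.003 -0.001 -0.
 -0.001 -0.     0.001  0.002  0.001  0.     0.     0.   ]
```

```bash
cat >> kin.py <<'E'
X=[0.5973,0.4615,0.2001,-0.0013,0.004,0.3761,0.1927,0.0001]
def full(q):
    p,t=fk2(q,X)
    R5=R.from_euler("z",q[0])*R.from_euler("y",q[1]-q[2])*R.from_euler("x",-q[3])*R.from_euler("y",-q[4])
    x=(R5*R.from_euler("x",-q[5])).apply([0,1,0]);return p,t,x
def ik(P,t,x,q0):
    z=np.cross(x,t)
    f=lambda q:np.r_[full(q)[0]-P,.3*(full(q)[1]-t),.3*(full(q)[2]-x)]
    s=least_squares(f,q0,bounds=([-3.07,-1.43,-1.02,-3.03,-3.05,-3.03],[3.07,2.12,1.25,1.67,0.0,3.03]))
    return s.x,np.abs(s.fun).max()
E
python3 - <<'E'
from kin import *
from h import tub2w,Rtub
q=[-.08,-.01,-1.0,1.16,0,-2.78];a=full(q);print(Rtub.inv().apply(a[1]).round(3),Rtub.inv().apply(a[2]).round(3))
for tub in [(.06,-.06,.165),(.06,-.122,.142),(.06,.06,.165),(.06,.122,.142)]:
  P=tub2w(np.array(tub));print(tub)
  for lam in (30,35,40):
    for dl in (-30,-15,0,15):
      l,d=np.radians([lam,dl])
      t=R.from_euler("z",d).apply([np.sin(l),0,-np.cos(l)])
      x0=np.array([1,0,0]);x=x0-t*(t@x0);x/=np.linalg.norm(x)
      best=min((ik(P,Rtub.apply(t),Rtub.apply(x),np.array(q0)) for q0 in ([.2,.3,-.6,.6,-.4,-2.4],[.2,.3,-.6,-.6,-.4,-1.4],[-.2,.2,-.9,1.4,-.2,-2.8])),key=lambda r:r[1])
      print(lam,dl,best[0].round(2),round(best[1],4))
E
```

```text
[ 0.548  0.035 -0.836] [0.836 0.004 0.548]
(0.06, -0.06, 0.165)
30 -30 [ 0.14  0.1  -0.93  1.18 -0.4  -2.86] 0.0
30 -15 [-0.06  0.07 -0.98  1.44 -0.17 -3.01] 0.0
30 0 [-0.13  0.06 -0.99  1.33 -0.01 -2.92] 0.0002
30 15 [ 0.11  0.09 -0.62 -0.02 -0.33 -1.85] 0.0
35 -30 [ 0.05  0.09 -0.98  1.46 -0.38 -3.03] 0.0063
35 -15 [-0.09  0.04 -0.99  1.52 -0.16 -3.03] 0.0157
35 0 [-0.03  0.04 -0.96  0.97 -0.01 -2.64] 0.0167
35 15 [ 0.11  0.07 -0.69 -0.03 -0.2  -1.84] 0.0
40 -30 [ 0.04  0.07 -0.99  1.53 -0.4  -3.03] 0.019
40 -15 [-0.11  0.01 -0.99  1.57 -0.16 -3.03] 0.0317
40 0 [ 0.08  0.06 -0.81  0.15 -0.01 -1.89] 0.0432
40 15 [ 0.1   0.06 -0.72 -0.12 -0.09 -1.77] 0.0
(0.06, -0.122, 0.142)
30 -30 [-0.15  0.12 -0.98  1.56 -0.25 -3.  ] 0.0
30 -15 [-0.3   0.1  -0.98  1.67 -0.05 -3.03] 0.0066
30 0 [-0.08  0.11 -0.92  0.81 -0.03 -2.44] 0.0028
30 15 [-0.05  0.15 -0.53 -0.23 -0.38 -1.51] 0.0
35 -30 [-0.17  0.1  -0.99  1.66 -0.26 -3.03] 0.0132
35 -15 [-0.29  0.07 -0.98  1.67 -0.06 -3.02] 0.0231
35 0 [-0.02  0.11 -0.84  0.35 -0.02 -2.03] 0.0195
35 15 [-0.09  0.14 -0.53 -0.38 -0.32 -1.36] 0.0
40 -30 [-0.14 
[... 750 characters left out ...]
 -3.03] 0.036
40 15 [ 0.28  0.07 -0.78  0.02 -0.   -2.05] 0.0318
(0.06, 0.122, 0.142)
30 -30 [ 0.53  0.22 -0.81  0.99 -0.58 -3.03] 0.0034
30 -15 [ 0.45  0.16 -0.85  1.03 -0.41 -3.03] 0.0114
30 0 [ 0.36  0.12 -0.89  1.03 -0.24 -3.03] 0.0128
30 15 [ 0.28  0.12 -0.92  1.02 -0.07 -3.03] 0.0074
35 -30 [ 0.53  0.21 -0.82  1.05 -0.6  -3.03] 0.0166
35 -15 [ 0.43  0.14 -0.87  1.1  -0.41 -3.03] 0.0257
35 0 [ 0.33  0.1  -0.9   1.08 -0.22 -3.03] 0.0274
35 15 [ 0.31  0.1  -0.89  0.74 -0.03 -2.79] 0.0213
40 -30 [ 0.54  0.2  -0.84  1.12 -0.63 -3.03] 0.0288
40 -15 [ 0.42  0.12 -0.88  1.17 -0.42 -3.03] 0.0388
40 0 [ 0.3   0.07 -0.91  1.13 -0.19 -3.03] 0.0428
40 15 [ 0.35  0.14 -0.68 -0.32 -0.   -1.76] 0.0473
```

```bash
cat >> kin.py <<'E'
from h import Rtub,tub2w,w2tub,Rt,arm
def pose(lam,dl,roll=0):
    l,d=np.radians([lam,dl]);t=R.from_euler("z",d).apply([np.sin(l),0,-np.cos(l)])
    x0=np.array([1,0,0]);x=x0-t*(t@x0);x/=np.linalg.norm(x)
    x=R.from_rotvec(np.radians(roll)*t).apply(x)
    return R.from_matrix(np.column_stack([x,t,np.cross(x,t)]))
def go(target,lam,dl,roll=0):
    st=arm.state();r=Rtub.inv()*Rt(st);D=pose(lam,dl,roll);dw=np.array(target)-w2tub(st["ee_pos"])
    print("t",round(st["clock"],2),"tub",(w2tub(st["ee_pos"])*1000).round(1),"F",st["contact_force"].round(1),"q",st["joint_pos"].round(2),"gap",round(st["finger_gap"],3))
    print("rot",(r.inv()*D).as_rotvec().round(3),"d_now",(r.inv().apply(dw)*1000).round(1),"d_after",(D.inv().apply(dw)*1000).round(1));print("tool axes cols in tub\n",r.as_matrix().round(3))
E
python3 - <<'E'
from kin import *
for lam in (34,38):
  for dl in (12,16,20):
    q=np.array([.2,.1,-.7,-.2,-.3,-1.8]);print(lam,dl)
    for tub in [(-.05,-.06,.25),(.02,-.06,.215),(.06,-.06,.165),(.06,-.09,.165),(.06,-.122,.142)]:
      D=Rtub*pose(lam,dl);M=D.as_matrix()
      b=ik(tub2w(np.array(tub)),M[:,1],M[:,0],q);q=b[0];print(b[0].round(2),round(b[1],4))
print()
for lam in (32,36):
 for dl in (15,25,35,45):
  for roll in (-20,0,20,40):
    D=Rtub*pose(lam,dl,roll);M=D.as_matrix()
    o=[min((ik(tub2w(np.array(T)),M[:,1],M[:,0],np.array(q0)) for q0 in ([.3,.1,-.7,-.2,-.3,-1.8],[.3,.1,-.8,.7,-.1,-2.5])),key=lambda b:b[1]) for T in ((.06,.055,.165),(.06,.122,.142))]
    if max(b[1] for b in o)<.002: print("FL",lam,dl,roll,[b[0].round(2).tolist() for b in o])
E
```

```text
34 12
[ 0.23 -0.27 -0.85  0.23 -0.42 -2.17] 0.0
[ 0.16 -0.08 -0.77  0.18 -0.29 -2.08] 0.0
[ 0.12  0.07 -0.8   0.26 -0.12 -2.12] 0.0
[ 0.06  0.08 -0.68 -0.02 -0.22 -1.8 ] 0.0
[-0.03  0.13 -0.6  -0.22 -0.26 -1.53] 0.0
34 16
[ 0.19 -0.26 -0.77  0.07 -0.46 -2.02] 0.0
[ 0.12 -0.06 -0.68 -0.02 -0.36 -1.88] 0.0
[ 0.09  0.08 -0.65 -0.09 -0.25 -1.78] 0.0
[ 0.01  0.09 -0.57 -0.22 -0.32 -1.59] 0.0
[-0.09  0.14 -0.52 -0.37 -0.35 -1.37] 0.0
34 20
[ 0.14 -0.24 -0.7  -0.08 -0.52 -1.86] 0.0
[ 0.07 -0.05 -0.6  -0.17 -0.44 -1.72] 0.0
[ 0.04  0.09 -0.55 -0.27 -0.35 -1.6 ] 0.0
[-0.04  0.1  -0.5  -0.35 -0.41 -1.45] 0.0
[-0.14  0.15 -0.46 -0.47 -0.44 -1.26] 0.0
38 12
[ 0.22 -0.3  -0.94  0.34 -0.29 -2.29] 0.0
[ 0.13 -0.1  -0.9   0.38 -0.11 -2.26] 0.0
[ 0.1   0.06 -0.84  0.22 -0.01 -2.09] 0.0058
[ 0.05  0.07 -0.84  0.24 -0.   -2.07] 0.0023
[-0.06  0.12 -0.59 -0.38 -0.22 -1.36] 0.0
38 16
[ 0.2  -0.28 -0.84  0.11 -0.35 -2.07] 0.0
[ 0.12 -0.08 -0.73 -0.03 -0.26 -1.88] 0.0
[ 0.09  0.07 -0.67 -0.17 -0.17 -1.71] 0.0
[-0.02  0.08 -0.57 -0.35 -0.27 -1.46] 0.0
[-0.14  0.14 -0.5  -0.53 -0.33 -1.19] 0.0
38 20
[ 0.13 -
[... 1039 characters left out ...]
 -0.56, -0.33, -0.26, -1.5]]
FL 36 35 0 [[0.14, 0.11, -0.47, -0.46, -0.43, -1.59], [0.32, 0.14, -0.56, -0.33, -0.26, -1.84]]
FL 36 35 20 [[0.14, 0.11, -0.47, -0.46, -0.43, -1.94], [0.32, 0.14, -0.56, -0.33, -0.26, -2.19]]
FL 36 35 40 [[0.14, 0.11, -0.47, -0.46, -0.43, -2.29], [0.32, 0.14, -0.56, -0.33, -0.26, -2.54]]
FL 36 45 -20 [[0.03, 0.15, -0.35, -0.62, -0.62, -1.07], [0.18, 0.18, -0.4, -0.59, -0.49, -1.2]]
FL 36 45 0 [[0.03, 0.15, -0.35, -0.62, -0.62, -1.42], [0.18, 0.18, -0.4, -0.59, -0.49, -1.55]]
FL 36 45 20 [[0.03, 0.15, -0.35, -0.62, -0.62, -1.77], [0.18, 0.18, -0.4, -0.59, -0.49, -1.9]]
FL 36 45 40 [[0.03, 0.15, -0.35, -0.62, -0.62, -2.12], [0.18, 0.18, -0.4, -0.59, -0.49, -2.25]]
```

```bash
python3 -m inch '[{"translation":[0,-0.015,0],"rot":[0,0,0],"hand":-1},{"translation":[0,-0.025,0],"rot":[0,0,0],"hand":-1},{"translation":[0,-0.03,0],"rot":[0,0,0],"hand":-1},{"translation":[0,-0.02,0],"rot":[0,0,0],"hand":-1},{"translation":[0,0,0],"rot":[0,0,0],"hand":-1}]'
python3 -c "
from kin import *
go([.0,-.06,.23],36,18)"
```

```text
clock: 13.58
ee_pos: [0.5538, -0.1253, 0.2705]
orientation: [-0.668, 0.682, 0.163, 0.251]
contact_force: [0.2, 0.1, 0.6]
finger_gap: 0.006
t 13.57 tub [  5.3 -68.3 270.5] F [0.2 0.1 0.6] q [ 0.21 -0.18 -0.81  0.45 -0.4  -2.27] gap 0.006
rot [ 0.158  0.129 -0.002] d_now [-27.   30.8   7.7] d_after [-27.5  31.3  -0.8]
tool axes cols in tub
 [[ 0.829  0.559 -0.019]
 [ 0.006  0.025  1.   ]
 [ 0.559 -0.829  0.018]]
```

```bash
python3 -m inch '[{"translation":[0,0,0],"rot":[0.08,0.065,0],"hand":-1},{"translation":[0,0,0],"rot":[0.08,0.065,0],"hand":-1},{"translation":[-0.014,0.016,0],"rot":[0,0,0],"hand":-1},{"translation":[-0.014,0.016,0],"rot":[0,0,0],"hand":-1},{"translation":[0,0,0],"rot":[0,0,0],"hand":-1}]'
python3 -c "
from kin import *
go([.058,-.055,.165],36,18)"
```

```text
clock: 14.2
ee_pos: [0.5478, -0.1172, 0.2243]
orientation: [0.728, -0.612, -0.135, -0.279]
contact_force: [-0.1, -0.6, 0.9]
finger_gap: 0.008
t 14.2 tub [ -1.8 -61.1 224.3] F [-0.1 -0.6  0.9] q [ 0.12 -0.12 -0.69 -0.08 -0.38 -1.84] gap 0.008
rot [ 0.005 -0.001 -0.009] d_now [17.3 82.4 -6.6] d_after [16.5 82.5 -7.1]
tool axes cols in tub
 [[ 0.834  0.551  0.004]
 [-0.122  0.178  0.977]
 [ 0.538 -0.815  0.215]]
```

```bash
python3 -m inch '[{"translation":[0.004,0.02,-0.002],"rot":[0,0,0],"hand":-1},{"translation":[0.004,0.02,-0.002],"rot":[0,0,0],"hand":-1},{"translation":[0.004,0.02,-0.002],"rot":[0,0,0],"hand":-1},{"translation":[0.004,0.02,-0.002],"rot":[0,0,0],"hand":-1},{"translation":[0,0,0],"rot":[0,0,0],"hand":-1}]'
python3 - <<'E'
from kin import *
import cv2
go([.06,-.09,.162],36,18)
cv2.imwrite("pics/s5.png",cv2.resize(arm.get_image("scene")[60:280,160:400,::-1],None,fx=2.7,fy=2.7,interpolation=cv2.INTER_CUBIC))
cv2.imwrite("pics/w5.png",arm.get_image("wrist")[:,:,::-1])
E
```

```text
clock: 14.82
ee_pos: [0.6077, -0.121, 0.1681]
orientation: [0.728, -0.611, -0.136, -0.279]
contact_force: [0.4, 0.5, 0.5]
finger_gap: 0.007
t 14.82 tub [ 58.  -56.3 168.1] F [0.4 0.5 0.5] q [ 0.08  0.07 -0.62 -0.19 -0.27 -1.69] gap 0.007
rot [ 0.004 -0.001 -0.007] d_now [  2.5   0.1 -34.3] d_after [  2.5  -0.  -34.3]
tool axes cols in tub
 [[ 0.833  0.554  0.003]
 [-0.122  0.178  0.976]
 [ 0.54  -0.814  0.216]]
```

View pics/s5.png

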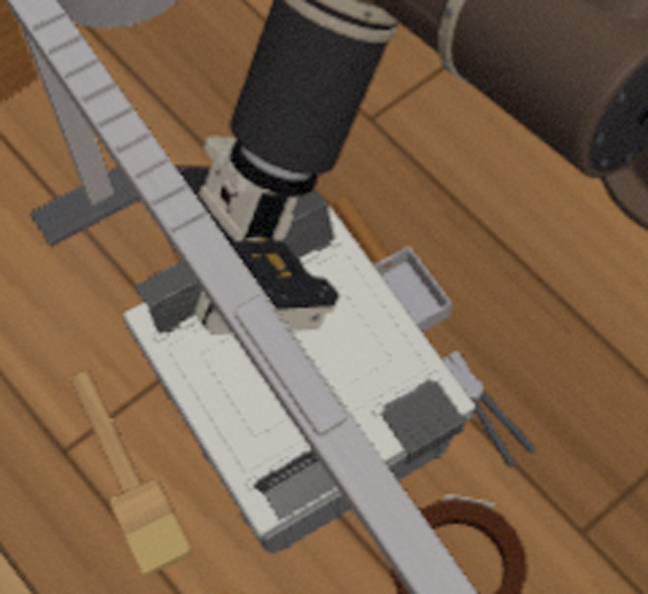

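View pics/w5.png

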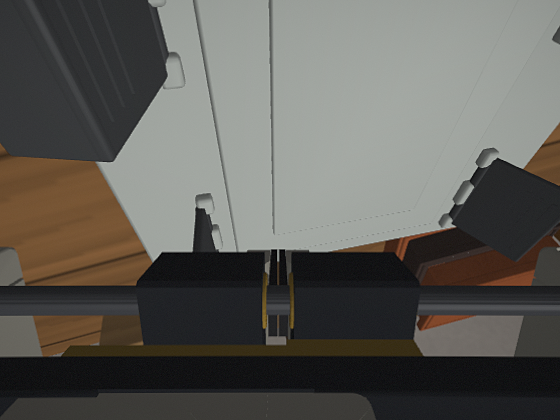

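```bash
python3 -m inch '[{"translation":[0.0017,-0.0025,-0.0137],"rot":[0,0,0],"hand":-1},{"translation":[0.0017,-0.0025,-0.0137],"rot":[0,0,0],"hand":-1},{"translation":[0.0015,-0.0021,-0.0117],"rot":[0,0,0],"hand":-1},{"translation":[0,0,-0.0102],"rot":[0,0,0],"hand":-1},{"translation":[-0.0013,0.0021,-0.0077],"rot":[0,0,0],"hand":-1}]'
python3 - <<'E'
from kin import *
import cv2
go([.06,-.122,.151],36,18)
cv2.imwrite("pics/s6.png",cv2.resize(arm.get_image("scene")[60:280,160:400,::-1],None,fx=2.7,fy=2.7,interpolation=cv2.INTER_CUBIC))
cv2.imwrite("pics/w6.png",arm.get_image("wrist")[:,:,::-1])
E
```

```text
clock: 15.55
ee_pos: [0.599, -0.1775, 0.1644]
orientation: [0.728, -0.611, -0.138, -0.28]
contact_force: [0.1, 1.5, 0.6]
finger_gap: 0.008
t 15.55 tub [  57.5 -113.4  164.4] F [0.1 1.5 0.6] q [-0.1   0.1  -0.5  -0.41 -0.39 -1.35] gap 0.008
rot [ 0.003  0.    -0.003] d_now [ -4.2  10.8 -11.3] d_after [ -4.2  10.7 -11.3]
tool axes cols in tub
 [[ 0.831  0.557  0.002]
 [-0.122  0.179  0.976]
 [ 0.543 -0.811  0.216]]
```

View pics/s6.png

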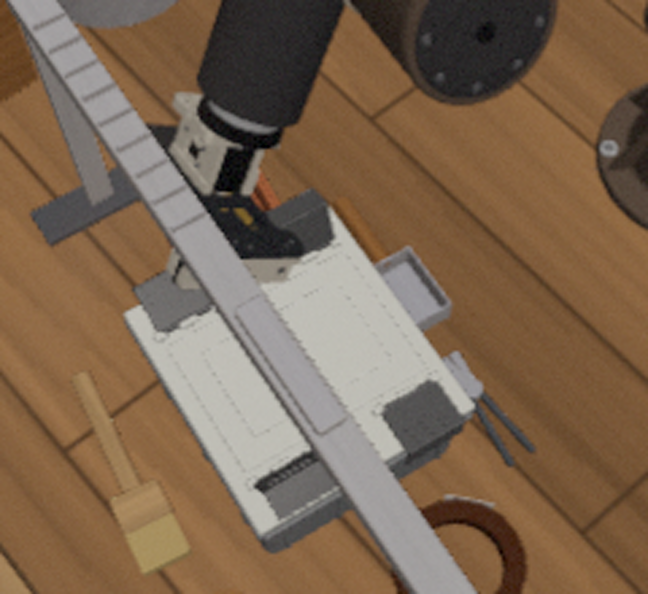

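View pics/w6.png

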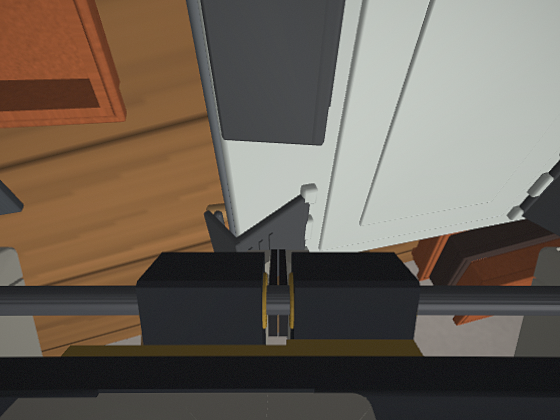

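```bash
python3 -m inch '[{"translation":[-0.001,0.002,-0.004],"rot":[0,0,0],"hand":-1},{"translation":[-0.001,0.003,-0.003],"rot":[0,0,0],"hand":-1},{"translation":[-0.001,0.003,-0.003],"rot":[0,0,0],"hand":-1},{"translation":[-0.001,0.002,-0.001],"rot":[0,0,0],"hand":-1},{"translation":[0,0,0],"rot":[0,0,0],"hand":-1}]'
python3 -c "
from kin import *
go([.06,-.124,.147],36,18)"
```

```text
clock: 16.27
ee_pos: [0.5999, -0.186, 0.1499]
orientation: [0.728, -0.611, -0.137, -0.28]
contact_force: [0.3, 0.7, 0.2]
finger_gap: 0.008
t 16.27 tub [  59.6 -121.7  149.9] F [0.3 0.7 0.2] q [-0.13  0.13 -0.48 -0.46 -0.39 -1.27] gap 0.008
rot [ 0.004 -0.    -0.005] d_now [-1.   2.2 -2.9] d_after [-1.   2.1 -2.9]
tool axes cols in tub
 [[ 0.832  0.555  0.003]
 [-0.122  0.178  0.976]
 [ 0.541 -0.813  0.216]]
```

```bash
python3 -m inch '[{"translation":[-0.0005,0.0008,-0.0002],"rot":[0,0,0],"hand":-1},{"translation":[-0.0005,0.0008,-0.0002],"rot":[0,0,0],"hand":-1},{"translation":[-0.0005,0.0008,-0.0002],"rot":[0,0,0],"hand":-1},{"translation":[0,0,0],"rot":[0,0,0],"hand":-1},{"translation":[0,0,0],"rot":[0,0,0],"hand":-1}]'
```

```text
clock: 16.9
ee_pos: [0.6004, -0.1861, 0.1485]
orientation: [0.728, -0.611, -0.138, -0.28]
contact_force: [-5.3, -0.4, 8.5]
finger_gap: 0.004
```

```bash
python3 -m inch '[{"translation":[-0.0005,0.0008,-0.0002],"rot":[0,0,0],"hand":-1},{"translation":[0,0,0],"rot":[0,0,0],"hand":-1},{"translation":[-0.0003,0.0004,-0.0001],"rot":[0,0,0],"hand":-1},{"translation":[0,0,0],"rot":[0,0,0],"hand":-1},{"translation":[0,0,0],"rot":[0,0,0],"hand":-1}]'
```

```text
clock: 17.52
ee_pos: [0.6005, -0.1863, 0.1476]
orientation: [0.727, -0.611, -0.138, -0.281]
contact_force: [-7.8, -0.9, 11.7]
finger_gap: 0.008
```

```bash
python3 -m inch '[{"translation":[-0.0005,0.0008,-0.0002],"rot":[0,0,0],"hand":-1},{"translation":[0,0,0],"rot":[0,0,0],"hand":-1},{"translation":[-0.0003,0.0004,-0.0001],"rot":[0,0,0],"hand":-1},{"translation":[0,0,0],"rot":[0,0,0],"hand":-1},{"translation":[0,0,0],"rot":[0,0,0],"hand":-1}]'
python3 -c "
from kin import *
go([.06,-.124,.147],36,18)"
```

```text
clock: 18.15
ee_pos: [0.6007, -0.1865, 0.1468]
orientation: [0.727, -0.611, -0.139, -0.281]
contact_force: [-12.0, 0.7, 15.9]
finger_gap: 0.002
t 18.15 tub [  60.4 -122.1  146.8] F [-12.    0.7  15.9] q [-0.13  0.14 -0.48 -0.48 -0.38 -1.26] gap 0.002
rot [ 0.004  0.001 -0.001] d_now [ 0.  -0.8 -1.8] d_after [ 0.  -0.8 -1.8]
tool axes cols in tub
 [[ 0.83   0.558  0.001]
 [-0.121  0.178  0.977]
 [ 0.545 -0.81   0.215]]
```

```bash
python3 -m inch '[{"translation":[-0.0008,-0.0006,0],"rot":[0,0,0],"hand":-1},{"translation":[0,0,0],"rot":[0,0,0],"hand":-1},{"translation":[-0.0005,0.0008,-0.0002],"rot":[0,0,0],"hand":-1},{"translation":[0,0,0],"rot":[0,0,0],"hand":-1},{"translation":[0,0,0],"rot":[0,0,0],"hand":-1}]'
python3 -c "
from kin import *
go([.06,-.124,.147],36,18)"
```

```text
clock: 18.77
ee_pos: [0.6005, -0.1865, 0.1464]
orientation: [0.727, -0.611, -0.139, -0.281]
contact_force: [-7.9, 1.0, 15.5]
finger_gap: 0.006
t 18.77 tub [  60.3 -122.1  146.4] F [-7.9  1.  15.5] q [-0.13  0.14 -0.48 -0.48 -0.38 -1.25] gap 0.006
rot [0.004 0.001 0.   ] d_now [ 0.3 -0.9 -1.7] d_after [ 0.3 -1.  -1.7]
tool axes cols in tub
 [[ 0.829  0.559  0.001]
 [-0.121  0.178  0.977]
 [ 0.546 -0.81   0.215]]
```

```bash
python3 -m inch '[{"translation":[-0.001,0.0004,-0.0002],"rot":[0,0,0],"hand":-1},{"translation":[0,0,0],"rot":[0,0,0],"hand":-1},{"translation":[-0.0005,0.0008,-0.0002],"rot":[0,0,0],"hand":-1},{"translation":[0,0,0],"rot":[0,0,0],"hand":-1},{"translation":[0,0,0],"rot":[0,0,0],"hand":-1}]'
python3 -c "
from kin import *
go([.06,-.124,.147],36,18)"
```

```text
clock: 19.4
ee_pos: [0.6003, -0.1867, 0.1447]
orientation: [0.727, -0.611, -0.139, -0.282]
contact_force: [-6.7, -0.5, 15.3]
finger_gap: 0.009
t 19.4 tub [  60.1 -122.3  144.7] F [-6.7 -0.5 15.3] q [-0.13  0.14 -0.49 -0.48 -0.38 -1.25] gap 0.009
rot [0.004 0.001 0.001] d_now [ 1.4 -2.2 -1.1] d_after [ 1.4 -2.2 -1.1]
tool axes cols in tub
 [[ 0.829  0.56   0.001]
 [-0.121  0.177  0.977]
 [ 0.547 -0.809  0.215]]
```

```bash
python3 -m inch '[{"translation":[-0.0007,0.0007,-0.0002],"rot":[0,0,0],"hand":-1},{"translation":[0,0,0],"rot":[0,0,0],"hand":-1},{"translation":[-0.0003,0.0004,-0.0001],"rot":[0,0,0],"hand":-1},{"translation":[0,0,0],"rot":[0,0,0],"hand":-1},{"translation":[0,0,0],"rot":[0,0,0],"hand":-1}]'
```

```text
clock: 20.02
ee_pos: [0.5992, -0.1861, 0.1411]
orientation: [0.727, -0.611, -0.138, -0.281]
contact_force: [-0.4, -2.8, 4.8]
finger_gap: 0.007
```

```bash
python3 -m inch '[{"translation":[0.002,-0.004,0.001],"rot":[0,0,0],"hand":-1},{"translation":[0,-0.02,0.005],"rot":[0,0,0],"hand":-1},{"translation":[0,-0.035,0.01],"rot":[0,0,0],"hand":-1},{"translation":[0,-0.04,0.01],"rot":[0,0,0],"hand":-1},{"translation":[0,-0.02,0],"rot":[0,0,0],"hand":-1}]'
python3 - <<'E'
from kin import *
import cv2
go([-.06,-.06,.20],0,0)
cv2.imwrite("pics/s7.png",cv2.resize(arm.get_image("scene")[60:280,160:400,::-1],None,fx=2.7,fy=2.7,interpolation=cv2.INTER_CUBIC))
cv2.imwrite("pics/t7.png",cv2.resize(arm.get_image("top")[150:320,220:420,::-1],None,fx=3.5,fy=3.5,interpolation=cv2.INTER_CUBIC))
E
```

```text
clock: 20.65
ee_pos: [0.5336, -0.1717, 0.2444]
orientation: [0.728, -0.611, -0.137, -0.279]
contact_force: [-0.3, 0.7, 0.2]
finger_gap: 0.005
t 20.65 tub [  -8.1 -117.1  244.4] F [-0.3  0.7  0.2] q [-0.07 -0.11 -0.55 -0.28 -0.54 -1.51] gap 0.005
rot [-0.211 -0.065  0.585] d_now [-74.1  17.6  46. ] d_after [-51.9  44.4  57.1]
tool axes cols in tub
 [[ 0.832  0.555  0.001]
 [-0.121  0.179  0.976]
 [ 0.541 -0.813  0.216]]
```

View pics/s7.png

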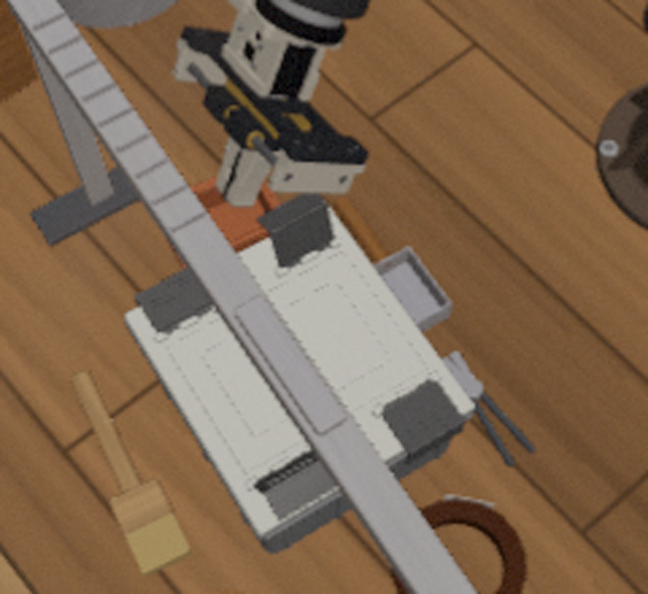

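View pics/t7.png

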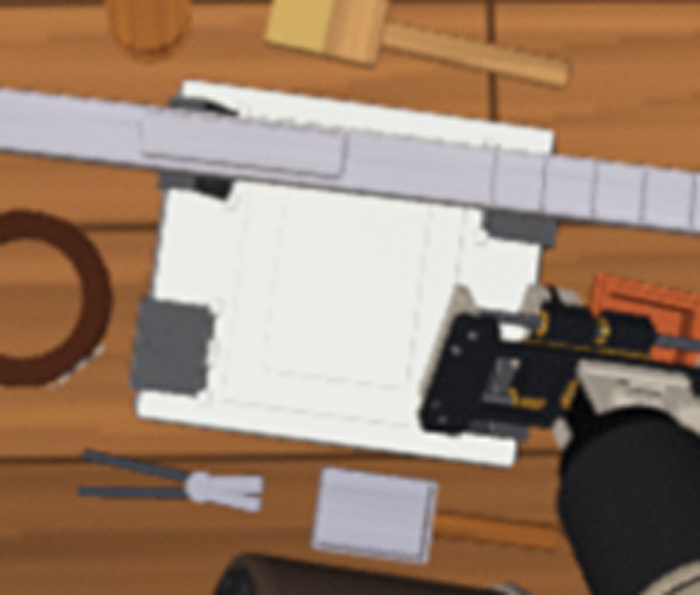

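```bash
python3 -m inch '[{"translation":[-0.015,-0.006,0.029],"rot":[0,0,0],"hand":-1},{"translation":[-0.015,-0.006,0.028],"rot":[-0.053,-0.016,0.146],"hand":-1},{"translation":[0,0,0],"rot":[-0.053,-0.016,0.146],"hand":-1},{"translation":[0,0,0],"rot":[-0.053,-0.016,0.146],"hand":-1},{"translation":[0,0,0],"rot":[-0.053,-0.016,0.146],"hand":-1}]'
python3 -c "
from kin import *
go([-.068,-.07,.167],0,0)"
```

```text
clock: 21.38
ee_pos: [0.512, -0.1109, 0.2486]
orientation: [-0.705, 0.706, -0.053, 0.05]
contact_force: [0.5, 0.9, -0.5]
finger_gap: 0.008
t 21.38 tub [-38.2 -60.  248.6] F [ 0.5  0.9 -0.5] q [ 0.16  0.1  -0.28  0.   -1.2  -1.88] gap 0.008
rot [ 0.002 -0.002 -0.005] d_now [-29.4  81.8  -9.9] d_after [-29.8  81.6 -10. ]
tool axes cols in tub
 [[ 1.    -0.005  0.002]
 [-0.002 -0.002  1.   ]
 [-0.005 -1.    -0.002]]
```

```bash
python3 -m inch '[{"translation":[-0.03,0.02,0],"rot":[0,0,0],"hand":-1},{"translation":[0,0.03,0],"rot":[0,0,0],"hand":-1},{"translation":[0,0.031,0],"rot":[0,0,0],"hand":-1},{"translation":[0,0,-0.012],"rot":[0,0,0],"hand":-1},{"translation":[0,0,-0.014],"rot":[0,0,0],"hand":-1}]'
python3 -m inch '[{"translation":[0,0,-0.01],"rot":[0,0,0],"hand":-1},{"translation":[0,0.002,-0.008],"rot":[0,0,0],"hand":-1},{"translation":[0,0.004,-0.006],"rot":[0,0,0],"hand":-1},{"translation":[0,0.004,-0.005],"rot":[0,0,0],"hand":-1},{"translation":[0,0.003,-0.003],"rot":[0,0,0],"hand":-1}]'
python3 -c "
from kin import *
go([-.068,-.122,.147],0,0)"
```

```text
clock: 22.0
ee_pos: [0.4791, -0.1335, 0.1685]
orientation: [-0.705, 0.706, -0.051, 0.052]
contact_force: [0.6, 2.1, -0.6]
finger_gap: 0.005
clock: 22.62
ee_pos: [0.4741, -0.1647, 0.155]
orientation: [-0.705, 0.705, -0.051, 0.052]
contact_force: [-0.3, 0.7, 0.8]
finger_gap: 0.003
t 22.62 tub [ -68.  -118.7  155. ] F [-0.3  0.7  0.8] q [ 0.06  0.13 -0.47  0.   -0.97 -1.78] gap 0.003
rot [ 0.    -0.003  0.001] d_now [ 0.   8.  -3.3] d_after [ 0.   8.  -3.3]
tool axes cols in tub
 [[ 1.     0.001  0.003]
 [-0.003 -0.     1.   ]
 [ 0.001 -1.    -0.   ]]
```

```bash
python3 -m inch '[{"translation":[0,0.003,-0.002],"rot":[0,0,0],"hand":-1},{"translation":[0,0.003,-0.001],"rot":[0,0,0],"hand":-1},{"translation":[0,0.003,0],"rot":[0,0,0],"hand":-1},{"translation":[0,0.001,0],"rot":[0,0,0],"hand":-1},{"translation":[0,0,0],"rot":[0,0,0],"hand":-1}]'
```

```text
clock: 23.25
ee_pos: [0.4738, -0.1674, 0.1452]
orientation: [-0.705, 0.705, -0.051, 0.052]
contact_force: [-0.0, -0.2, 0.2]
finger_gap: 0.01
```

```bash
python3 -m inch '[{"translation":[0,0.001,0],"rot":[0,0,0],"hand":-1},{"translation":[0,0.0005,0],"rot":[0,0,0],"hand":-1},{"translation":[0,0.0005,0],"rot":[0,0,0],"hand":-1},{"translation":[0,0,0],"rot":[0,0,0],"hand":-1},{"translation":[0,0,0],"rot":[0,0,0],"hand":-1}]'
```

```text
clock: 23.88
ee_pos: [0.4738, -0.1674, 0.1433]
orientation: [-0.705, 0.705, -0.051, 0.052]
contact_force: [-0.2, -0.3, 0.5]
finger_gap: 0.008
```

```bash
python3 -m inch '[{"translation":[0,0.001,0],"rot":[0,0,0],"hand":-1},{"translation":[0,0.0005,0],"rot":[0,0,0],"hand":-1},{"translation":[0,0.0005,0],"rot":[0,0,0],"hand":-1},{"translation":[0,0,0],"rot":[0,0,0],"hand":-1},{"translation":[0,0,0],"rot":[0,0,0],"hand":-1}]'
```

```text
clock: 24.5
ee_pos: [0.4739, -0.1676, 0.1417]
orientation: [-0.705, 0.705, -0.051, 0.052]
contact_force: [-0.9, -0.1, 5.8]
finger_gap: 0.001
```

```bash
python3 -m inch '[{"translation":[0,0.0005,0],"rot":[0,0,0],"hand":-1},{"translation":[0,0.0005,0],"rot":[0,0,0],"hand":-1},{"translation":[0,0,0],"rot":[0,0,0],"hand":-1},{"translation":[0,0,0],"rot":[0,0,0],"hand":-1},{"translation":[0,0,0],"rot":[0,0,0],"hand":-1}]'
```

```text
clock: 25.12
ee_pos: [0.4739, -0.1677, 0.1411]
orientation: [-0.705, 0.706, -0.051, 0.052]
contact_force: [-2.5, -0.2, 7.6]
finger_gap: 0.005
```

```bash
python3 -m inch '[{"translation":[0,0.0005,0],"rot":[0,0,0],"hand":-1},{"translation":[0,0.0005,0],"rot":[0,0,0],"hand":-1},{"translation":[0,0.0005,0],"rot":[0,0,0],"hand":-1},{"translation":[0,0,0],"rot":[0,0,0],"hand":-1},{"translation":[0,0,0],"rot":[0,0,0],"hand":-1}]'
```

```text
clock: 25.75
ee_pos: [0.474, -0.1679, 0.14]
orientation: [-0.705, 0.706, -0.051, 0.052]
contact_force: [-3.4, -1.1, 12.0]
finger_gap: 0.008
```

```bash
python3 -m inch '[{"translation":[0,0.0005,0],"rot":[0,0,0],"hand":-1},{"translation":[0,0.0005,0],"rot":[0,0,0],"hand":-1},{"translation":[0,0,0],"rot":[0,0,0],"hand":-1},{"translation":[0,0,0],"rot":[0,0,0],"hand":-1},{"translation":[0,0,0],"rot":[0,0,0],"hand":-1}]'
```

```text
clock: 26.38
ee_pos: [0.474, -0.1681, 0.1391]
orientation: [-0.705, 0.706, -0.051, 0.052]
contact_force: [-3.5, -0.8, 12.8]
finger_gap: 0.004
```

```bash
python3 -m inch '[{"translation":[0,0.0005,0],"rot":[0,0,0],"hand":-1},{"translation":[0,0.0005,0],"rot":[0,0,0],"hand":-1},{"translation":[0,0,0],"rot":[0,0,0],"hand":-1},{"translation":[0,0,0],"rot":[0,0,0],"hand":-1},{"translation":[0,0,0],"rot":[0,0,0],"hand":-1}]'
```

```text
clock: 27.0
ee_pos: [0.4739, -0.1683, 0.1379]
orientation: [-0.705, 0.706, -0.051, 0.052]
contact_force: [-3.7, -3.4, 11.4]
finger_gap: 0.007
```

```bash
python3 -m inch '[{"translation":[0,0.0005,0],"rot":[0,0,0],"hand":-1},{"translation":[0,0.0005,0],"rot":[0,0,0],"hand":-1},{"translation":[0,0,0],"rot":[0,0,0],"hand":-1},{"translation":[0,0,0],"rot":[0,0,0],"hand":-1},{"translation":[0,0,0],"rot":[0,0,0],"hand":-1}]'
```

```text
clock: 27.62
ee_pos: [0.4738, -0.1673, 0.1356]
orientation: [-0.705, 0.705, -0.051, 0.052]
contact_force: [-0.0, -0.9, 0.6]
finger_gap: 0.003
```

```bash
cat > clr.py <<'E'
from kin import *
import itertools
box=np.array(list(itertools.product(np.linspace(-.039,.039,5),np.linspace(.066,.135,6),np.linspace(-.0965,.0965,15))))
cyl=np.array([(r*np.cos(a),s,r*np.sin(a)) for s in np.linspace(.135,.34,12) for a in np.linspace(0,2*np.pi,16) for r in [.045 if s<.17 else .058]])
cam=np.array([(-.077,.158,0)])
pts=np.vstack([box,cyl])*[1,-1,1]
A=np.array([.029,.228]);B=np.array([.039,-.1]);ld=(A-B)/np.linalg.norm(A-B);ln=np.array([ld[1],-ld[0]])
def clear(T,D):
    P=D.apply(pts)+T
    u=(P[:,:2]-B)@ln; v=P[:,2]
    dx=np.maximum(np.maximum(-u,u-.036),0);dz=np.maximum(np.maximum(.299-v,v-.336),0)
    bar=np.hypot(dx,dz).min()
    ins=(abs(P[:,0])<.12)&(abs(P[:,1])<.142);lid=(P[ins,2]-.139).min() if ins.any() else .1
    return bar,lid
E
python3 - <<'E'
from clr import *
D=pose(36,18);print("FR",clear(np.array([.06,-.06,.168]),D),clear(np.array([.06,-.122,.141]),D))
W=[(.058,.055,.168),(.058,.122,.141)]
res=[]
for lam in (28,30,32,35):
 for dl in (-45,-30,-15,0,25,30,35,40):
  for roll in (-40,-30,-20,-10,0,10,20,30):
    D=pose(lam,dl,roll);c=[clear(np.array(T),D) for T in W];m=min(min(k) for k in c)
    if m<.012: continue
    M=(Rtub*D).as_matrix()
    o=[min((ik(tub2w(np.array(T)),M[:,1],M[:,0],np.array(q0)) for q0 in ([.3,.1,-.7,-.2,-.3,-1.8],[.3,.1,-.8,.8,-.3,-2.5])),key=lambda b:b[1]) for T in W]
    if max(b[1] for b in o)<.001: res.append((m,lam,dl,roll,np.round(c,3).tolist(),[b[0].round(2).tolist() for b in o]))
for r in sorted(res,key=lambda r:-r[0])[:14]: print(r)
E
```

```text
FR (np.float64(0.003756699679278361), np.float64(0.046023445921284656)) (np.float64(0.021767138557955926), np.float64(0.0341229949215639))
```

```bash
python3 - <<'E'
from clr import *
for W in ([(.052,.06,.160),(.052,.122,.141)],):
 res=[]
 for lam in (30,33,36):
  for dl in (-45,-35,-25,-15,-5,20,27,35):
   for roll in (-50,-40,-30,-20,-10,0,10,20,30):
    D=pose(lam,dl,roll);c=[clear(np.array(T),D) for T in W];m=min(min(k) for k in c)
    if m<.003: continue
    M=(Rtub*D).as_matrix()
    o=[min((ik(tub2w(np.array(T)),M[:,1],M[:,0],np.array(q0)) for q0 in ([.3,.1,-.7,-.2,-.3,-1.8],[.3,.1,-.8,.8,-.3,-2.5])),key=lambda b:b[1]) for T in W]
    res.append((max(b[1] for b in o),m,lam,dl,roll,np.round(c,3).tolist(),[b[0].round(2).tolist() for b in o]))
 for r in sorted([r for r in res if r[0]<.001],key=lambda r:-r[1])[:12]: print(r)
 print(len(res))
 for r in sorted(res,key=lambda r:r[0])[:6]: print(r)
E
```

```text
(np.float64(1.4293616290572686e-11), np.float64(0.012337933118107294), 36, 35, -20, [[0.012, 0.033], [0.015, 0.014]], [[0.16, 0.1, -0.49, -0.46, -0.41, -1.26], [0.33, 0.13, -0.58, -0.32, -0.25, -1.51]])
(np.float64(1.3093373052441847e-10), np.float64(0.011958617934508172), 36, 35, -30, [[0.012, 0.041], [0.015, 0.022]], [[0.16, 0.1, -0.49, -0.46, -0.41, -1.08], [0.33, 0.13, -0.58, -0.32, -0.25, -1.34]])
(np.float64(5.355982324317665e-10), np.float64(0.007233548836590276), 36, 35, -40, [[0.007, 0.051], [0.015, 0.032]], [[0.16, 0.1, -0.49, -0.46, -0.41, -0.91], [0.33, 0.13, -0.58, -0.32, -0.25, -1.16]])
(np.float64(3.1601388172930457e-13), np.float64(0.006611700170922191), 36, 35, -10, [[0.012, 0.026], [0.015, 0.007]], [[0.16, 0.1, -0.49, -0.46, -0.41, -1.43], [0.33, 0.13, -0.58, -0.32, -0.25, -1.69]])
(np.float64(1.9816415175455403e-11), np.float64(0.006546202686018989), 33, 35, -30, [[0.007, 0.046], [0.007, 0.027]], [[0.19, 0.11, -0.5, -0.36, -0.43, -1.18], [0.35, 0.14, -0.58, -0.22, -0.29, -1.43]])
(np.float64(9.901068465101304e-10), np.float64(0.00618504788994935), 33, 35, -20, [[0.
[... 1435 characters left out ...]
.014]], [[0.16, 0.1, -0.49, -0.46, -0.41, -1.26], [0.33, 0.13, -0.58, -0.32, -0.25, -1.51]])
(np.float64(1.9816415175455403e-11), np.float64(0.006546202686018989), 33, 35, -30, [[0.007, 0.046], [0.007, 0.027]], [[0.19, 0.11, -0.5, -0.36, -0.43, -1.18], [0.35, 0.14, -0.58, -0.22, -0.29, -1.43]])
(np.float64(3.0629349057065265e-11), np.float64(0.0035884789202868315), 30, 27, -10, [[0.004, 0.043], [0.007, 0.024]], [[0.3, 0.09, -0.62, -0.05, -0.33, -1.86], [0.41, 0.13, -0.76, 0.26, -0.17, -2.26]])
(np.float64(7.901091447770624e-11), np.float64(0.004427411007353055), 33, 35, -40, [[0.004, 0.055], [0.008, 0.036]], [[0.19, 0.11, -0.5, -0.36, -0.43, -1.01], [0.35, 0.14, -0.58, -0.22, -0.29, -1.26]])
```

```bash
python3 - <<'E'
from clr import *
W=[(.054,.06,.162),(.054,.10,.165),(.054,.122,.142)]
pre=[(-.05,0,.25),(0,.03,.21)]
res=[]
for lam in (36,39,42,45):
  for dl in (32,36,40,45):
   for roll in (-35,-27,-20):
    D=pose(lam,dl,roll);c=[clear(np.array(T),D) for T in W];m=min(min(k) for k in c)
    M=(Rtub*D).as_matrix();q=np.array([.2,.0,-.6,-.3,-.4,-1.5]);o=[]
    for T in pre+W:
        b=ik(tub2w(np.array(T)),M[:,1],M[:,0],q);q=b[0];o.append(b)
    res.append((max(b[1] for b in o),round(m,4),lam,dl,roll,np.round(c,3).tolist(),[b[0][[2,4,5]].round(2).tolist() for b in o]))
for r in sorted([r for r in res if r[0]<.001],key=lambda r:-r[1])[:8]: print(r[1:])
print(pose(39,36,-27).as_matrix().round(3))
E
```

```text
(np.float64(0.0146), 45, 32, -35, [[0.021, 0.035], [0.018, 0.038], [0.038, 0.015]], [[-0.59, -0.53, -0.87], [-0.56, -0.42, -0.8], [-0.48, -0.35, -0.64], [-0.53, -0.24, -0.86], [-0.53, -0.18, -0.82]])
(np.float64(0.014), 42, 36, -35, [[0.017, 0.036], [0.014, 0.039], [0.026, 0.016]], [[-0.54, -0.64, -0.86], [-0.51, -0.52, -0.81], [-0.45, -0.43, -0.71], [-0.49, -0.34, -0.89], [-0.5, -0.28, -0.88]])
(np.float64(0.013), 39, 36, -27, [[0.016, 0.034], [0.013, 0.037], [0.018, 0.014]], [[-0.55, -0.64, -1.1], [-0.52, -0.52, -1.07], [-0.46, -0.43, -0.99], [-0.51, -0.34, -1.18], [-0.53, -0.27, -1.2]])
(np.float64(0.0125), 39, 32, -27, [[0.016, 0.038], [0.013, 0.041], [0.023, 0.018]], [[-0.62, -0.54, -1.23], [-0.59, -0.42, -1.21], [-0.53, -0.32, -1.12], [-0.6, -0.22, -1.38], [-0.66, -0.12, -1.49]])
(np.float64(0.012), 42, 32, -27, [[0.022, 0.032], [0.019, 0.035], [0.03, 0.012]], [[-0.61, -0.53, -1.14], [-0.58, -0.41, -1.09], [-0.51, -0.33, -0.96], [-0.57, -0.21, -1.22], [-0.6, -0.13, -1.26]])
(np.float64(0.0117), 42, 32, -35, [[0.015, 0.04], [0.012, 0.043], [0.031, 0.02]], [[-0.61, -0.53, -1.0], [-0.58, -0.41, -0.95], [-0.51, -0.33, -0.82], [-0.57, -0.21, -1.08], [-0.6, -0.13, -1.12]])
(np.float64(0.0116), 42, 40, -35, [[0.018, 0.032], [0.015, 0.035], [0.02, 0.012]], [[-0.48, -0.73, -0.77], [-0.46, -0.62, -0.73], [-0.41, -0.53, -0.65], [-0.43, -0.45, -0.79], [-0.45, -0.39, -0.76]])
(np.float64(0.0115), 39, 32, -20, [[0.018, 0.031], [0.017, 0.034], [0.023, 0.011]], [[-0.62, -0.54, -1.36], [-0.59, -0.42, -1.33], [-0.53, -0.32, -1.24], [-0.6, -0.22, -1.5], [-0.66, -0.12, -1.61]])
[[ 0.767  0.509 -0.391]
 [ 0.215  0.37   0.904]
 [ 0.605 -0.777  0.174]]
```

```bash
python3 -m inch '[{"translation":[0,-0.01,0],"rot":[0,0,0],"hand":-1},{"translation":[0.003,-0.03,0.02],"rot":[0,0,0],"hand":-1},{"translation":[0.005,-0.035,0.045],"rot":[0,0,0],"hand":-1},{"translation":[0.01,-0.035,0.045],"rot":[0,0,0],"hand":-1},{"translation":[0,0,0],"rot":[0,0,0],"hand":-1}]'
python3 - <<'E'
from kin import *
import cv2
go([-.04,0,.25],41,35,-30)
cv2.imwrite("pics/w8.png",arm.get_image("wrist")[:,:,::-1])
E
```

```text
clock: 28.25
ee_pos: [0.5099, -0.0586, 0.2491]
orientation: [0.706, -0.705, 0.048, -0.053]
contact_force: [0.1, -0.0, -0.7]
finger_gap: 0.006
t 28.25 tub [-47.8  -8.5 249.1] F [ 0.1 -0.  -0.7] q [ 0.27  0.07 -0.31  0.   -1.18 -1.98] gap 0.006
rot [ 0.291 -0.369 -0.651] d_now [ 7.8 -0.9  8.5] d_after [8.3 6.7 4.5]
tool axes cols in tub
 [[ 1.     0.007 -0.001]
 [ 0.001  0.002  1.   ]
 [ 0.007 -1.     0.002]]
```

View pics/w8.png

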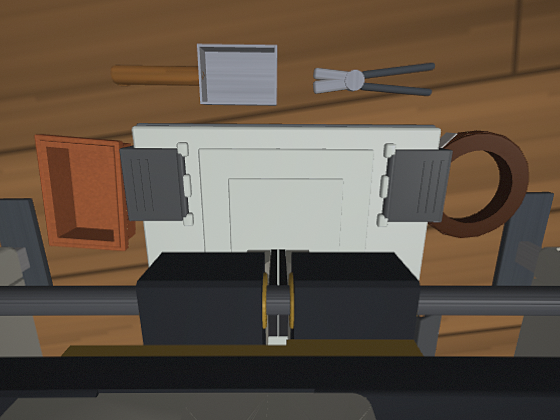

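Both near clips lie flat and symmetric, at (155,185) and (417,185). Next I'll lean for the far left clip.

```bash
python3 -m inch '[{"translation":[0,0,0],"rot":[0.058,-0.074,-0.13],"hand":-1},{"translation":[0,0,0],"rot":[0.058,-0.074,-0.13],"hand":-1},{"translation":[0,0,0],"rot":[0.058,-0.074,-0.13],"hand":-1},{"translation":[0,0,0],"rot":[0.058,-0.074,-0.13],"hand":-1},{"translation":[0,0,0],"rot":[0.058,-0.074,-0.13],"hand":-1}]'
python3 - <<'E'
from clr import *
go([.0,.02,.20],41,35,-30)
D=Rtub.inv()*Rt(arm.state())
for T in [(0,.02,.2),(.054,.055,.165),(.054,.1,.165),(.054,.113,.162),(.054,.122,.150),(.054,.122,.141)]: print(T,np.round(clear(np.array(T),D),3))
# lowest tip corner offsets, assumed half sizes 6 (z) and 9.5 (x)
print((D.apply([[sx*.0095,0,sz*.006] for sx in(1,-1) for sz in (1,-1)])*1000).round(1))
E
```

```text
clock: 28.92
ee_pos: [0.5031, -0.0617, 0.2426]
orientation: [0.745, -0.585, -0.286, -0.143]
contact_force: [-0.1, -1.3, -1.2]
finger_gap: 0.001
t 28.93 tub [-54.  -12.6 242.6] F [-0.1 -1.3 -1.2] q [ 0.02 -0.18 -0.56 -0.46 -0.63 -1.09] gap 0.001
rot [ 0.015 -0.028 -0.055] d_now [24.  72.2  1.9] d_after [20.  73.5  0.1]
tool axes cols in tub
 [[ 0.77   0.503 -0.393]
 [ 0.235  0.349  0.907]
 [ 0.593 -0.791  0.151]]
(0, 0.02, 0.2) [0.024 0.075]
(0.054, 0.055, 0.165) [0.011 0.04 ]
(0.054, 0.1, 0.165) [0.011 0.04 ]
(0.054, 0.113, 0.162) [0.013 0.037]
(0.054, 0.122, 0.15) [0.017 0.025]
(0.054, 0.122, 0.141) [0.017 0.016]
[[ 5.   7.7  6.5]
 [ 9.7 -3.2  4.7]
 [-9.7  3.2 -4.7]
 [-5.  -7.7 -6.5]]
```

```bash
python3 -m inch '[{"translation":[0,0,0],"rot":[0.015,-0.028,-0.055],"hand":-1},{"translation":[0.007,0.024,0],"rot":[0,0,0],"hand":-1},{"translation":[0.007,0.025,0],"rot":[0,0,0],"hand":-1},{"translation":[0.006,0.024,0],"rot":[0,0,0],"hand":-1},{"translation":[0,0,0],"rot":[0,0,0],"hand":-1}]'
python3 - <<'E'
from clr import *
go([.057,.055,.163],41,35,-30)
D=Rtub.inv()*Rt(arm.state())
for T in [(0,.02,.2),(.057,.055,.163),(.057,.1,.165),(.057,.113,.162),(.057,.122,.150),(.057,.128,.141)]: print(T,np.round(clear(np.array(T),D),3))
E
```

```text
clock: 29.55
ee_pos: [0.5623, -0.0377, 0.1985]
orientation: [0.742, -0.575, -0.31, -0.152]
contact_force: [-1.8, -0.3, -0.4]
finger_gap: 0.005
t 29.55 tub [  1.1  19.6 198.5] F [-1.8 -0.3 -0.4] q [ 0.02 -0.03 -0.52 -0.62 -0.51 -0.9 ] gap 0.005
rot [ 0.001 -0.003 -0.007] d_now [27.1 70.   3. ] d_after [26.7 70.1  2.9]
tool axes cols in tub
 [[ 0.735  0.533 -0.419]
 [ 0.239  0.374  0.896]
 [ 0.634 -0.759  0.147]]
(0, 0.02, 0.2) [0.026 0.072]
(0.057, 0.055, 0.163) [0.016 0.035]
(0.057, 0.1, 0.165) [0.014 0.037]
(0.057, 0.113, 0.162) [0.016 0.034]
(0.057, 0.122, 0.15) [0.02  0.022]
(0.057, 0.128, 0.141) [0.02  0.013]
```

```bash
python3 -m inch '[{"translation":[0.007,0.018,0.001],"rot":[0,0,0],"hand":-1},{"translation":[0.007,0.018,0.001],"rot":[0,0,0],"hand":-1},{"translation":[0.007,0.018,0.001],"rot":[0,0,0],"hand":-1},{"translation":[0.006,0.016,0],"rot":[0,0,0],"hand":-1},{"translation":[0,0,0],"rot":[0,0,0],"hand":-1}]'
python3 - <<'E'
from clr import *
import cv2
go([.057,.1,.165],41,35,-30)
cv2.imwrite("pics/w9.png",arm.get_image("wrist")[:,:,::-1])
cv2.imwrite("pics/s9.png",cv2.resize(arm.get_image("scene")[60:280,160:400,::-1],None,fx=2.7,fy=2.7,interpolation=cv2.INTER_CUBIC))
E
```

```text
clock: 30.18
ee_pos: [0.6242, -0.01, 0.1642]
orientation: [0.742, -0.574, -0.311, -0.152]
contact_force: [-0.6, -0.4, -0.9]
finger_gap: 0.005
t 30.18 tub [ 58.3  55.9 164.2] F [-0.6 -0.4 -0.9] q [ 0.08  0.11 -0.46 -0.66 -0.42 -0.88] gap 0.005
rot [ 0.001 -0.002 -0.005] d_now [10.1 15.2 40.1] d_after [10.1 15.2 40.1]
tool axes cols in tub
 [[ 0.734  0.534 -0.42 ]
 [ 0.24   0.375  0.896]
 [ 0.636 -0.758  0.146]]
```

View pics/w9.png

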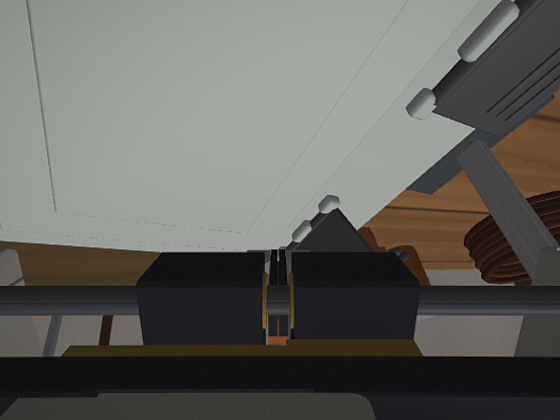

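View pics/s9.png

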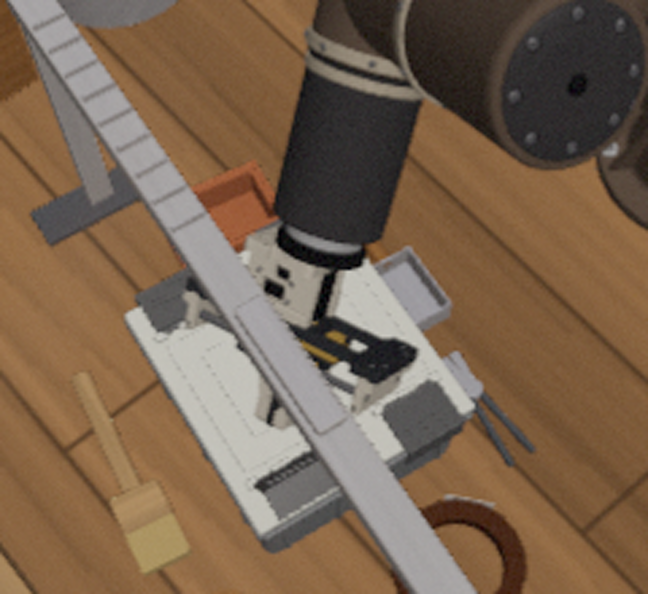

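```bash
python3 -m inch '[{"translation":[0.0034,0.0053,0.0125],"rot":[0,0,0],"hand":-1},{"translation":[0.0029,0.0045,0.0108],"rot":[0,0,0],"hand":-1},{"translation":[0.0024,0.0038,0.009],"rot":[0,0,0],"hand":-1},{"translation":[0.0013,0.0038,0.007],"rot":[0,0,0],"hand":-1},{"translation":[0.0004,0.0041,0.006],"rot":[0,0,0],"hand":-1}]'
python3 - <<'E'
from clr import *
import cv2
go([.057,.122,.157],41,35,-30)
cv2.imwrite("pics/w10.png",arm.get_image("wrist")[:,:,::-1])
E
```

```text
clock: 30.9
ee_pos: [0.631, 0.0401, 0.1629]
orientation: [0.741, -0.574, -0.312, -0.153]
contact_force: [0.1, 0.2, 0.7]
finger_gap: 0.002
t 30.9 tub [ 57.9 106.5 162.9] F [0.1 0.2 0.7] q [ 0.24  0.1  -0.52 -0.54 -0.29 -1.1 ] gap 0.002
rot [ 0.001 -0.001 -0.002] d_now [-0.7  9.8 13.4] d_after [-0.7  9.8 13.4]
tool axes cols in tub
 [[ 0.732  0.537 -0.42 ]
 [ 0.239  0.374  0.896]
 [ 0.638 -0.756  0.146]]
```

View pics/w10.png

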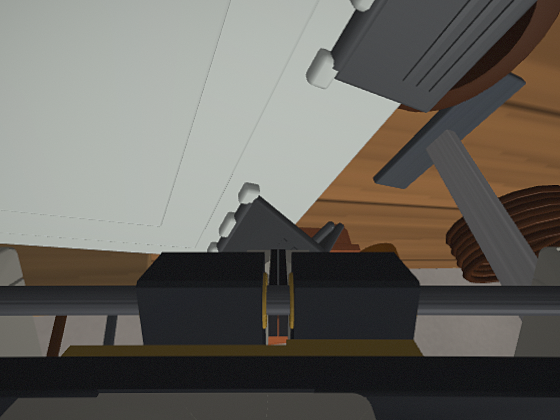

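```bash
python3 -m inch '[{"translation":[0,0.0033,0.005],"rot":[0,0,0],"hand":-1},{"translation":[0,0.0033,0.0045],"rot":[0,0,0],"hand":-1},{"translation":[-0.0005,0.0033,0.004],"rot":[0,0,0],"hand":-1},{"translation":[-0.001,0.003,0.002],"rot":[0,0,0],"hand":-1},{"translation":[-0.001,0.003,0.002],"rot":[0,0,0],"hand":-1}]'
python3 - <<'E'
from clr import *
go([.057,.128,.149],41,35,-30)
E
```

```text
clock: 31.58
ee_pos: [0.6334, 0.0611, 0.1513]
orientation: [0.741, -0.574, -0.312, -0.152]
contact_force: [-0.1, -0.9, 1.1]
finger_gap: 0.008
t 31.57 tub [ 57.3 127.7 151.3] F [-0.1 -0.9  1.1] q [ 0.29  0.12 -0.54 -0.51 -0.23 -1.17] gap 0.008
rot [ 0.001 -0.001 -0.003] d_now [-1.6  1.8  0.1] d_after [-1.6  1.7  0.1]
tool axes cols in tub
 [[ 0.732  0.536 -0.42 ]
 [ 0.24   0.375  0.896]
 [ 0.637 -0.757  0.146]]
```

Press straight down, with a slight backward bias.

```bash
python3 -m inch '[{"translation":[-0.0007,0.0008,-0.0001],"rot":[0,0,0],"hand":-1},{"translation":[-0.0007,0.0008,-0.0001],"rot":[0,0,0],"hand":-1},{"translation":[0,0,0],"rot":[0,0,0],"hand":-1},{"translation":[0,0,0],"rot":[0,0,0],"hand":-1},{"translation":[0,0,0],"rot":[0,0,0],"hand":-1}]'
```

```text
clock: 32.2
ee_pos: [0.6333, 0.0609, 0.1495]
orientation: [0.741, -0.574, -0.312, -0.153]
contact_force: [0.5, 0.9, 1.2]
finger_gap: 0.008
```

```bash
python3 -m inch '[{"translation":[-0.0007,0.0008,-0.0001],"rot":[0,0,0],"hand":-1},{"translation":[0,0,0],"rot":[0,0,0],"hand":-1},{"translation":[0,0,0],"rot":[0,0,0],"hand":-1},{"translation":[0,0,0],"rot":[0,0,0],"hand":-1},{"translation":[0,0,0],"rot":[0,0,0],"hand":-1}]'
```

```text
clock: 32.83
ee_pos: [0.6333, 0.061, 0.1484]
orientation: [0.741, -0.574, -0.312, -0.153]
contact_force: [0.1, 0.0, 0.8]
finger_gap: 0.006
```

```bash
python3 -m inch '[{"translation":[-0.0007,0.0008,-0.0001],"rot":[0,0,0],"hand":-1},{"translation":[-0.0004,0.0004,-0.0001],"rot":[0,0,0],"hand":-1},{"translation":[0,0,0],"rot":[0,0,0],"hand":-1},{"translation":[0,0,0],"rot":[0,0,0],"hand":-1},{"translation":[0,0,0],"rot":[0,0,0],"hand":-1}]'
```

```text
clock: 33.45
ee_pos: [0.6335, 0.0611, 0.1471]
orientation: [0.741, -0.574, -0.312, -0.153]
contact_force: [-0.7, 0.8, 5.4]
finger_gap: 0.006
```

```bash
python3 -m inch '[{"translation":[-0.0007,0.0008,-0.0001],"rot":[0,0,0],"hand":-1},{"translation":[-0.0004,0.0004,-0.0001],"rot":[0,0,0],"hand":-1},{"translation":[0,0,0],"rot":[0,0,0],"hand":-1},{"translation":[0,0,0],"rot":[0,0,0],"hand":-1},{"translation":[0,0,0],"rot":[0,0,0],"hand":-1}]'
```

```text
clock: 34.08
ee_pos: [0.6338, 0.0613, 0.1464]
orientation: [0.741, -0.574, -0.312, -0.153]
contact_force: [-3.8, 2.0, 10.9]
finger_gap: 0.005
```

```bash
python3 -m inch '[{"translation":[-0.0009,0.0005,0],"rot":[0,0,0],"hand":-1},{"translation":[-0.0004,0.0004,-0.0001],"rot":[0,0,0],"hand":-1},{"translation":[0,0,0],"rot":[0,0,0],"hand":-1},{"translation":[0,0,0],"rot":[0,0,0],"hand":-1},{"translation":[0,0,0],"rot":[0,0,0],"hand":-1}]'
```

```text
clock: 34.7
ee_pos: [0.6339, 0.0615, 0.1456]
orientation: [0.741, -0.574, -0.313, -0.154]
contact_force: [-5.6, 1.7, 13.3]
finger_gap: 0.005
```

```bash
python3 -m inch '[{"translation":[-0.0009,0.0005,0],"rot":[0,0,0],"hand":-1},{"translation":[-0.0004,0.0004,-0.0001],"rot":[0,0,0],"hand":-1},{"translation":[0,0,0],"rot":[0,0,0],"hand":-1},{"translation":[0,0,0],"rot":[0,0,0],"hand":-1},{"translation":[0,0,0],"rot":[0,0,0],"hand":-1}]'
```

```text
clock: 35.33
ee_pos: [0.634, 0.0616, 0.1449]
orientation: [0.741, -0.574, -0.314, -0.154]
contact_force: [-5.9, 1.5, 15.8]
finger_gap: 0.005
```

```bash
python3 -m inch '[{"translation":[-0.0009,0.0005,0],"rot":[0,0,0],"hand":-1},{"translation":[-0.0002,0.0002,0],"rot":[0,0,0],"hand":-1},{"translation":[0,0,0],"rot":[0,0,0],"hand":-1},{"translation":[0,0,0],"rot":[0,0,0],"hand":-1},{"translation":[0,0,0],"rot":[0,0,0],"hand":-1}]'
```

```text
clock: 35.95
ee_pos: [0.634, 0.0618, 0.1442]
orientation: [0.741, -0.573, -0.314, -0.154]
contact_force: [-5.0, 2.9, 17.0]
finger_gap: 0.006
```

```bash
python3 -m inch '[{"translation":[-0.0009,0.0005,0],"rot":[0,0,0],"hand":-1},{"translation":[-0.0002,0.0002,0],"rot":[0,0,0],"hand":-1},{"translation":[0,0,0],"rot":[0,0,0],"hand":-1},{"translation":[0,0,0],"rot":[0,0,0],"hand":-1},{"translation":[0,0,0],"rot":[0,0,0],"hand":-1}]'
```

```text
clock: 36.58
ee_pos: [0.6339, 0.0619, 0.1428]
orientation: [0.741, -0.573, -0.314, -0.154]
contact_force: [-2.3, 3.9, 14.8]
finger_gap: 0.002
```

```bash
python3 -m inch '[{"translation":[-0.0006,0.0006,0],"rot":[0,0,0],"hand":-1},{"translation":[-0.0002,0.0002,0],"rot":[0,0,0],"hand":-1},{"translation":[0,0,0],"rot":[0,0,0],"hand":-1},{"translation":[0,0,0],"rot":[0,0,0],"hand":-1},{"translation":[0,0,0],"rot":[0,0,0],"hand":-1}]'
```

```text
clock: 37.2
ee_pos: [0.6333, 0.0617, 0.1406]
orientation: [0.741, -0.574, -0.313, -0.154]
contact_force: [1.5, 3.1, 8.4]
finger_gap: 0.007
```

```bash
python3 -m inch '[{"translation":[-0.0003,0.0004,-0.0001],"rot":[0,0,0],"hand":-1},{"translation":[0,0,0],"rot":[0,0,0],"hand":-1},{"translation":[0,0,0],"rot":[0,0,0],"hand":-1},{"translation":[0,0,0],"rot":[0,0,0],"hand":-1},{"translation":[0,0,0],"rot":[0,0,0],"hand":-1}]'
```

```text
clock: 37.83
ee_pos: [0.6334, 0.0618, 0.1404]
orientation: [0.741, -0.574, -0.313, -0.154]
contact_force: [0.2, 2.1, 10.2]
finger_gap: 0.005
```

```bash
python3 -m inch '[{"translation":[0.003,-0.004,0.0005],"rot":[0,0,0],"hand":-1},{"translation":[0,-0.02,-0.005],"rot":[0,0,0],"hand":-1},{"translation":[0,-0.025,0],"rot":[0,0,0],"hand":-1},{"translation":[0,-0.03,0],"rot":[0,0,0],"hand":-1},{"translation":[0,-0.03,0],"rot":[0,0,0],"hand":-1}]'
python3 - <<'E'
from clr import *
import cv2
go([-.06,0,.25],20,0,0)
cv2.imwrite("pics/w11.png",arm.get_image("wrist")[:,:,::-1])
cv2.imwrite("pics/s11.png",cv2.resize(arm.get_image("scene")[60:280,160:400,::-1],None,fx=2.7,fy=2.7,interpolation=cv2.INTER_CUBIC))
cv2.imwrite("pics/t11.png",cv2.resize(arm.get_image("top")[150:320,220:420,::-1],None,fx=3.5,fy=3.5,interpolation=cv2.INTER_CUBIC))
E
```

```text
clock: 38.45
ee_pos: [0.5694, 0.0247, 0.2207]
orientation: [0.742, -0.575, -0.31, -0.152]
contact_force: [-0.1, 0.4, 0.4]
finger_gap: 0.006
t 38.45 tub [ -0.8  82.5 220.7] F [-0.1  0.4  0.4] q [ 0.28 -0.09 -0.62 -0.34 -0.36 -1.34] gap 0.006
rot [-0.344  0.308  0.309] d_now [-44.7 -84.6 -44.8] d_after [-45.6 -47.8 -82.5]
tool axes cols in tub
 [[ 0.734  0.534 -0.419]
 [ 0.24   0.373  0.896]
 [ 0.635 -0.759  0.146]]
```

View pics/w11.png

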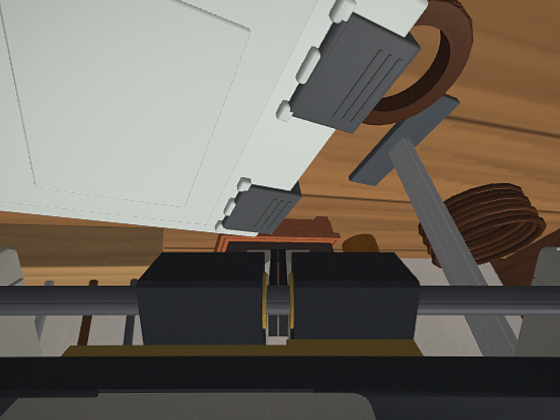

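View pics/s11.png

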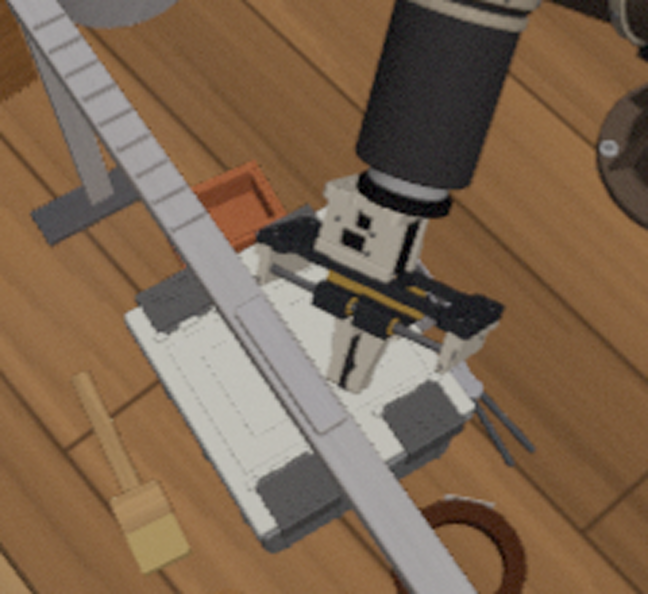

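View pics/t11.png

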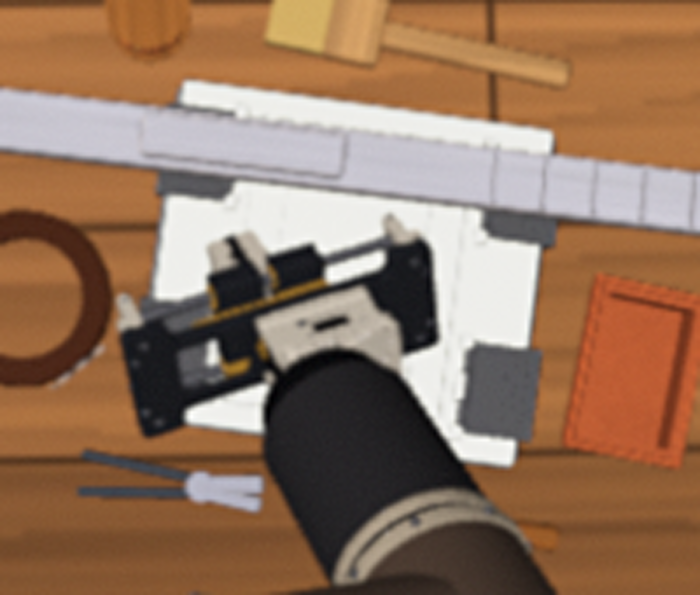

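```bash
python3 - <<'E'
from h import *
im=cv2.imread("pics/w11.png")
cv2.imwrite("pics/w11z.png",cv2.resize(im[0:250,200:440],None,fx=2.4,fy=2.4,interpolation=cv2.INTER_CUBIC))
st=arm.state()
for n,p in dict(NLhn=(-.1,.09,.139),NLn=(-.1,.14,.138),NLf=(-.036,.14,.138),FLn=(.036,.14,.138),FLf=(.1,.14,.138),NLn_up=(-.1,.139,.146),NLf_up=(-.036,.139,.146),FLn_up=(.036,.139,.146),FLf_up=(.1,.139,.146),lid=(.118,.131,.131)).items():
    print(n,proj("wrist",tub2w(np.array(p)),st).round(0).tolist())
E
```

```text
NLhn [[356.0, 6.0]]
NLn [[431.0, 43.0]]
NLf [[358.0, 132.0]]
FLn [[306.0, 195.0]]
FLf [[275.0, 233.0]]
NLn_up [[436.0, 51.0]]
NLf_up [[360.0, 140.0]]
FLn_up [[307.0, 202.0]]
FLf_up [[275.0, 240.0]]
lid [[259.0, 235.0]]
```

View pics/w11z.png

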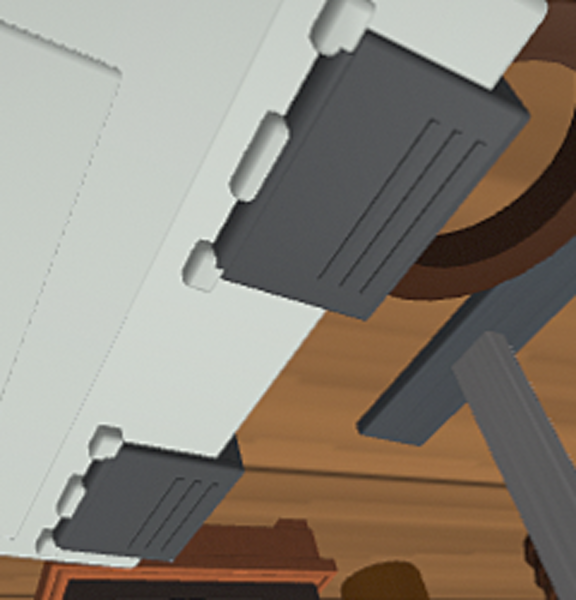

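```bash
python3 - <<'E'
from clr import *
from h import proj
st=arm.state()
for lam in (40,48,55):
 for dl in (-30,-15,0,15,30):
  for roll in (0,20,40):
   for T in ((-.06,-.04,.27),(-.02,-.06,.25),(-.06,.02,.27)):
    D=Rtub*pose(lam,dl,roll);q=D.as_quat();s={"orientation":np.r_[q[3],q[:3]],"ee_pos":tub2w(np.array(T))}
    uv=proj("wrist",tub2w(np.array([(.036,-.14,.138),(.1,-.14,.138),(.036,-.09,.138)])),s)
    if (uv[:2,1]>243).any() or (uv<5).any(): continue
    M=D.as_matrix();b=ik(s["ee_pos"],M[:,1],M[:,0],np.array([.2,-.1,-.6,-.3,-.4,-1.5]))
    if b[1]<.003: print(lam,dl,roll,T,uv.round(0).tolist(),b[0].round(2),np.round(clear(np.array(T),pose(lam,dl,roll)),3))
E
```

```text
40 -30 0 (-0.06, 0.02, 0.27) [[193.0, 167.0], [203.0, 204.0], [232.0, 179.0]] [ 0.7  -0.2  -1.02  0.97 -0.86 -2.99] [0.096 0.134]
40 15 0 (-0.06, -0.04, 0.27) [[149.0, 207.0], [168.0, 241.0], [201.0, 199.0]] [ 0.28 -0.36 -0.94  0.33 -0.32 -2.35] [0.108 0.152]
40 15 0 (-0.02, -0.06, 0.25) [[158.0, 194.0], [177.0, 234.0], [217.0, 185.0]] [ 0.17 -0.23 -0.84  0.14 -0.26 -2.08] [0.066 0.123]
55 15 0 (-0.02, -0.06, 0.25) [[133.0, 182.0], [161.0, 212.0], [195.0, 163.0]] [ 0.04 -0.23 -0.74 -0.57 -0.12 -1.4 ] [0.085 0.091]
```

Use lean 40°, azimuth 15°, at (-0.06, -0.04, 0.27) to look at the far right clip.

```bash
python3 -c "
from clr import *
go([-.055,-.04,.265],40,15,0)"
```

```text
t 38.6 tub [-1.000e-01  8.290e+01  2.221e+02] F [ 0.4  0.5 -0.9] q [ 0.28 -0.09 -0.62 -0.34 -0.36 -1.33] gap 0.005
rot [-0.222  0.376 -0.048] d_now [ -42.2 -108.   -80.8] d_after [  -0.8  -87.4 -111. ]
tool axes cols in tub
 [[ 0.732  0.536 -0.42 ]
 [ 0.239  0.375  0.896]
 [ 0.638 -0.756  0.146]]
```

```bash
python3 -m inch '[{"translation":[-0.014,-0.036,-0.027],"rot":[0,0,0],"hand":-1},{"translation":[-0.014,-0.036,-0.027],"rot":[0,0,0],"hand":-1},{"translation":[-0.014,-0.036,-0.027],"rot":[-0.074,0.125,-0.016],"hand":-1},{"translation":[0,0,0],"rot":[-0.074,0.125,-0.016],"hand":-1},{"translation":[0,0,0],"rot":[-0.074,0.125,-0.016],"hand":-1}]'
python3 - <<'E'
from h import *
st=arm.state();im=arm.get_image("wrist")[:,:,::-1]
cv2.imwrite("pics/w12.png",cv2.resize(im[0:260,:300],None,fx=2.2,fy=2.2,interpolation=cv2.INTER_CUBIC))
print((w2tub(st["ee_pos"])*1000).round(1),st["contact_force"].round(1))
for s in (-1,):
  for n,p in dict(NRf=(-.036,.14,.138),FRn=(.036,.14,.138),FRf=(.1,.14,.138),NRf_up=(-.036,.139,.146),FRn_up=(.036,.139,.146),FRf_up=(.1,.139,.146)).items():
    print(n,(proj("wrist",tub2w(np.array(p)*[1,s,1]),st)*2.2).round(0).tolist())
E
```

```text
clock: 39.22
ee_pos: [0.4932, -0.1037, 0.258]
orientation: [0.723, -0.61, -0.2, -0.256]
contact_force: [-0.3, -0.7, 0.0]
finger_gap: 0.002
[-57.9 -55.6 258. ] [-0.3 -0.7  0. ]
NRf [[301.0, 326.0]]
FRn [[340.0, 455.0]]
FRf [[365.0, 534.0]]
NRf_up [[302.0, 342.0]]
FRn_up [[342.0, 470.0]]
FRf_up [[366.0, 548.0]]
```

View pics/w12.png

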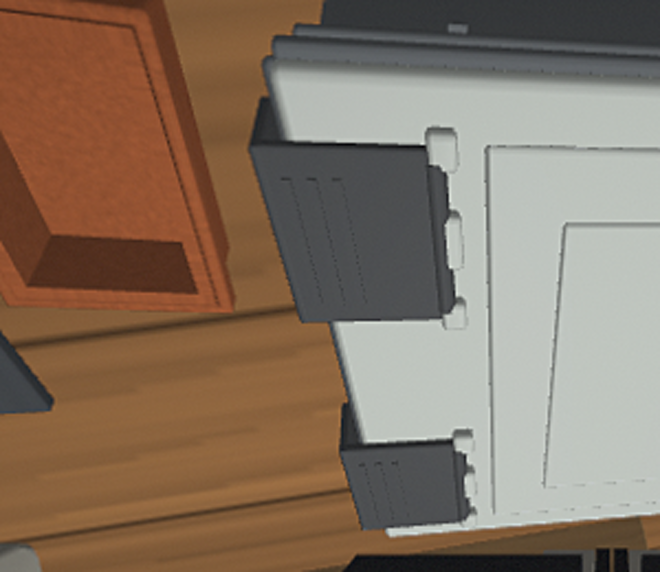

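All four clips' outer corners match the flat predictions within a few pixels, and the tool is clear of everything, so I'm handing in.

```bash
python3 -c "
from cell import arm
print(arm.finish_job(),arm.state()['clock'])"
```

```text
the job is handed in; nothing more can be done
the job is handed in; nothing more can be done
```

I pressed all four clips home in the order near left, far right, near right, far left, and handed the job in at about 39 s, inside the 67 s limit.

**Pressing:** Each clip was pushed down in steps of about 1 mm. On every one the force built up and then dropped sharply as the fingertip sank, which I took as the snap. The highest readings at the end of a step were:

| Clip | Peak upward force (N) |
|---|---|
| near left | 13.8 |
| far right | 15.9 |
| near right | 12.8 |
| far left | 17.0 |

- **Sideways force:** the far right press also built up to 12 N sideways, and I eased it by backing off slightly.
- **Past the snap:** on the far left clip I went about half a millimetre past the drop. The force rose from 8.4 to 10.2 N, which showed it was home.

**Final checks:** In the last wrist pictures, all the outer plate corners I could measure sit within a few pixels of where flat clips should be. The near-edge corner of the near left clip was least certain, off by about 11 pixels sideways, in line with a general offset in that view. With the tool clear of everything, contact force read near zero.

**Not directly measured:** I judged the clearance to the light bar from my own geometry model, with 4 mm the closest estimate, at the start of the far right push. I saw no force spike near the bar. The other things on the bench looked unmoved in the pictures where they showed, but I did not measure them.

**What did not work:** The first lean I tried for the far clips ran into joint limits. I backed off and used a lean turned to the left instead, which cost a few seconds.

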